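Fetch the domed conductor from behind the stands and set it up in the spring holder

TASK

The small domed conductor stands in the block at the back of the wooden tray, hemmed in by three conductor stands: first move all three stands out onto the cork mat, standing up and let go. Then lift the domed conductor out and push its stem fully home, upright, between the sprung jaws of the holder, keeping hold of it until the jaws have closed on it. Finally put each stand back upright on the very felt disc of the tray it came from; leave the cart and the brass weight where they are.

Things in the scene. Friction and masses are not known exactly. Their poses are not given: they have to be found in the camera images.
- dome_plug: Small domed conductor, 0.12 kg: upright metal cylinder, 32 mm diameter, straight from 46 to 80 mm above the origin (grip here), domed top at 92. White stem below: 16 mm diameter, 46 mm long, lowest 5 mm chamfered to a 10 mm flat. Origin: centre of the stem's foot, z up. At the start its stem is loose in the tray block's 19 mm hole, foot on the tray floor; lift 40 mm to clear.
- ball_stand: Stand with a metal ball 56 mm in diameter, its centre 127 mm above the origin, top at 155; round black foot 70 mm across, 12 mm thick, white stem 14 mm in diameter; 0.3 kg, mostly in the foot. Origin: centre of the foot's underside, z up.
- cup_stand: Stand with an upright open metal cup, 52 mm outer diameter, straight-sided from 95 to 155 mm above the origin, wall 3 mm; round black foot 70 mm across, 12 mm thick, white stem 14 mm in diameter; 0.3 kg, mostly in the foot. Origin: centre of the foot's underside, z up.
- cone_stand: Stand with a level metal cylinder, 46 mm diameter, ending in a cone; axis along the body's x, 130 mm above the origin; cylinder x = -45 to +20 mm, cone's point at x = +56, top at 153. Grip across it (along y) above the foot; round black foot 70 mm across, 12 mm thick, white stem 14 mm in diameter; 0.3 kg, mostly in the foot. Origin: centre of the foot's underside, z up.
- tray: Wooden tray, fixed, 190 (x) by 280 (y) mm, rim 16 high, 6 thick, floor 6 mm above the table. Origin: centre of the underside, x to its back. Three flush grey felt discs, 76 mm across, mark the stands' places, centred at x, y = (42, 90), (42, -90), (-45, 0) mm; which stand is on which varies. Block 52 mm square, top 36 mm above the table, at (55, 0), bored down to the tray floor.
- mat: Cork mat, fixed, 330 mm (x) by 140 mm (y), 3 mm thick, left or right of the tray. Origin: centre of the underside, x along its length. Room for three stands in a row.
- holder: Spring-jaw holder, fixed: grey foot 110 mm across, housing 60 mm high, 81 (y) by 47 (x) mm. Origin: centre of the underside, on the upright axis of its opening. Brass jaws at +y and -y, 10 mm apart when shut, sloped lead-in 25 mm wide at the top; fixed cheeks in x 19 mm apart, lead-in 32. Opening's floor 26 mm above the table: the stem's foot rests there when home. Pushing it in takes about 4 to 10 N.
- jaw (a joint): Opening of one sprung jaw of the holder in m: 0 shut, about 0.003 with the stem between the jaws; the other jaw moves alike. Each presses on the stem with about 3.5 N.
- cart: Bystander: aluminium dynamics cart, 120 by 56 mm, 56 mm high, black wheels, a brass disc on it, behind the tray; leave it. Origin: centre of the underside.
- weight: Bystander: brass cylinder 44 mm in diameter, 58 mm high, wire hook to 87 mm, near the cart; leave it. Origin: centre of the underside.
Not all that is in view belongs to the job. What is shaped like the cone_stand but turquoise is not meant.

How it is judged:
By the outcome, as a careful person would: the job done as asked, in the order asked, and still so for the second after the job is handed in, with the robot touching nothing.
It also fails if it takes over 147 s, if anything falls off the work surface, if the arm or the gripper's body presses on something with over 40 N, if the wrist force passes 120 N, or if a joint passes its speed limit or range.

ROBOT

A 6-joint arm with a two-finger parallel gripper is mounted at the origin on the work surface. World frame = base frame: x ahead of the robot, y to its left, z up, the work surface at z = 0. Lengths are in m, angles in rad, forces in N, time in s.
With the tool pointing down it reaches from about 0.375 to 0.975 m from the base axis. Payload 3.8 kg.
Tool frame: the origin (TCP) lies midway between the tips of the shut fingers; the grasp point (between the pads) lies 19 mm behind it; z points along the fingers, y is the direction in which the jaws open and shut (so a half turn about z gives the same grasp; the last joint's range is limited). The gripper opens to 85 mm and grips with 20 to 120 N. Pads are 22 mm wide; open, the fingers measure 114 mm over their backs; the gripper's body (76 mm by 85 mm) begins 54 mm behind the grasp point. The pads swing forward as they close: fully open they stand 13 mm farther back than shut.
Start: joints at [1.195, 0.264, 1.604, -0, 1.274, -0.037], TCP at [0.224, 0.637, 0.231] pointing down, gripper open.
Joint ranges: [-2.63, 2.63], [-0.94, 2.18], [0.31, 2.57], [-1.31, 4.45], [0, 2.66], [-2.55, 2.55]. Speed limits (rad/s): [2.57, 2.57, 3.14, 3.14, 3.14, 3.14].

INTERFACE

Orientations are given as a rotation vector (axis times angle).
In Python, from workcell import bot gives the robot as it stands. The module is installed in compiled form; this text tells all that it offers.
- The arm moves only by the tool play_rows, never from a script. Its argument "series" is a list of rows, each an object with "translation": the shift along the tool's x, y, z in m, a list of three; "spin": the turn about the tool's z in units of 5 degrees (1.0 is 5 degrees). In form: [{"translation": [dx, dy, dz], "spin": spin}, ...]. A call has 1 to 5 rows; each row shifts and turns the commanded pose from where the row before left it, along the tool's axes as they then stand; what a row does not reach is not made up. A row lasts 1/10 s, in which the tool goes at most 50 mm and 8.59 degrees, less where a joint would pass 70% of its speed; a pose out of reach is approached as far as the arm can. A call is refused whole if a number of a shift passes 0.05 or a number of a turn 1, either way. A call with a gripper value outside its range is refused whole. "jaw" is the gripper's target within -1 to 1 (fully open at 1, half-way at 0, shut at -1), set as the call begins (left out, the last holds). The fingers move at their own pace and stop on an object; "force" is the grip in N (left out, the last holds). Time passes only in rows, so rows that do not move let the fingers close. It gives the time, the measured TCP pose, the force and the opening at its end, in the units of the state.
- bot.read_state(): the state, without advancing time (a new reading comes with each control period).
- bot.read_camera(name): name is "scene" or "side" or "wrist"; returns the picture (420x560x3 uint8, blue, green, red); there is no depth.
- bot.get_calibration(name): a dict with "fov_y" (degrees; the focal length in pixels is half the picture's height over the tangent of half this angle, whatever the lens; pixels are square), "cx", "cy" (the principal point, pixels), "R" (3x3) and "t" (3): a world point X has camera coordinates R X + t. Camera axes: x right, y down, z forward; pixel columns grow to the right and rows downward; lengths in m; the calibration is good to about 2 mm. The wrist camera is an equidistant fisheye: a pixel r from the principal point sees the ray r / f radians off the axis. A picture is of the moment at which its call begins: read the wrist's pose just before it. get_calibration takes no time and is no camera call; for the wrist camera it gives the pose at the moment of the call.
- bot.finish_job(): hands the job in, once; it reports no verdict.
The state is a dict: "time": time; "q": joint angles; "joint_vel": joint speeds; "joint_torque": joint torques, N m; "tool_pos": TCP position; "tcp_rot": TCP orientation; "wrist_force": force on the tool from outside, world axes, zero at the start; "torque": the same for the moment, N m; "width": opening from 0.0 (shut) to 1.0 (fully open).
Only numpy, scipy, OpenCV 4.12 (cv2) and the standard library are available. Lean on these libraries where they do the work, as an engineer would, in place of code of your own. Each camera call takes 0.05 s, during which the arm holds its last target. There are 200 camera calls.

## Working session

There is one attempt and no reset: what is moved stays moved. The work goes in short steps, Python scripts to look and compute and a tool call to move; the robot and the scene stay as the last step left them, time stands still between calls to the robot, and variables do not carry over. Pictures are saved under pics/ and viewed, about 12 in all and at most 16, crops included, and the job is handed in when it is done.

Besides the shell and the picture viewer there is one more tool, called after "Emit:" in YAML: its name, and indented under it one key for each argument. play_rows: Moves the arm, as the interface text tells. Its arguments: {"type":"object","properties":{"series":{"type":"array","items":{"type":"object","properties":{"translation":{"type":"array","items":{"type":"number"}},"spin":{"type":"number"}}}},"jaw":{"type":"number"},"force":{"type":"number"}},"required":["series"]}

```bash
mkdir -p pics
cat > h.py <<'E'
import numpy as np, cv2
from workcell import bot
def cal(n):
    c=bot.get_calibration(n); f=210/np.tan(np.radians(c["fov_y"])/2); return c,f,np.array(c["R"]),np.array(c["t"])
def ray(n,u,v,C=None):
    c,f,R,t=C or cal(n); x=(u-c["cx"]);y=(v-c["cy"])
    if n=="wrist":
        r=np.hypot(x,y); th=r/f; s=np.sin(th)/max(r,1e-9); d=np.array([x*s,y*s,np.cos(th)])
    else: d=np.array([x/f,y/f,1.])
    return -R.T@t, R.T@d
def at_z(n,u,v,z,C=None):
    o,d=ray(n,u,v,C); return o+d*(z-o[2])/d[2]
def proj(n,X,C=None):
    c,f,R,t=C or cal(n); p=R@np.array(X)+t
    if n=="wrist":
        r=np.hypot(p[0],p[1]); th=np.arctan2(r,p[2]); return np.array([c["cx"]+f*th*p[0]/r,c["cy"]+f*th*p[1]/r])
    return np.array([c["cx"]+f*p[0]/p[2],c["cy"]+f*p[1]/p[2]])
E
python3 - <<'E'
from h import *
for n in ["scene","side","wrist"]:
    C=cal(n); im=bot.read_camera(n); cv2.imwrite(f"pics/{n}0.png",im); print(n,C[1],(-C[2].T@C[3]).round(3),C[2][2].round(2))
s=bot.read_state(); print(s["time"],s["tool_pos"],s["tcp_rot"])
E
```

```text
scene 402.36745918402437 [ 0.926 -0.689  0.55 ] [-0.42  0.73 -0.54]
side 385.6814080347334 [ 0.095 -0.48   0.791] [ 0.43  0.49 -0.75]
wrist 325.19226210127806 [0.158 0.66  0.374] [ 0.25 -0.09 -0.96]
0.15 [0.22412172 0.63607016 0.23020771] [-5.29598956e-01 -3.09623825e+00  2.82480463e-03]
```

View pics/scene0.png

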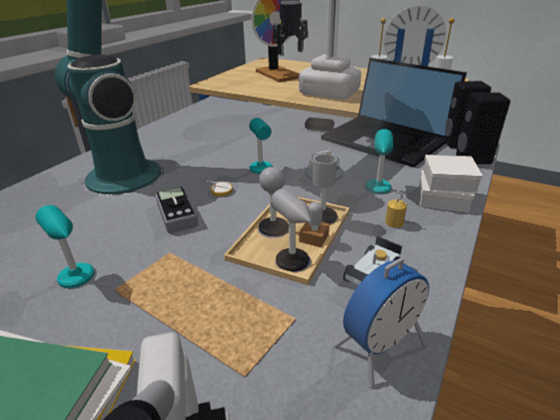

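View pics/side0.png

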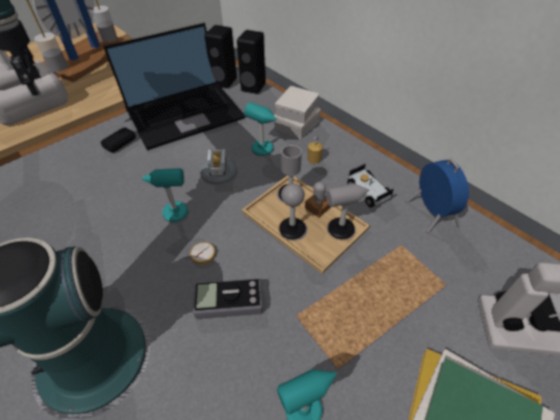

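Side view: holder with brass jaws at (217,165); tray at (305,222) with ball foot (293,229), cone foot (341,229), cup (291,158), domed conductor near (320,190) on the block (317,204). The mat is at (372,303). Cone-shaped candidates: turquoise at (165,180), (262,115) and (310,390), against the grey metal one on the tray at (345,195). The grey one fits. I'll confirm it in an enlarged crop.

Run:
```python
from h import *
a=cv2.imread("pics/side0.png")[130:275,190:400]; b=cv2.imread("pics/scene0.png")[145:285,215:415]
a=cv2.resize(a,(800,552),interpolation=cv2.INTER_CUBIC); b=cv2.resize(b,(800,560),interpolation=cv2.INTER_CUBIC)
cv2.imwrite("pics/sidec.png",a); cv2.imwrite("pics/scenec.png",b)
# mat & tray corners
for n,boxes in [("side",0),("scene",0)]:
    im=cv2.imread(f"pics/{n}0.png"); h=cv2.cvtColor(im,cv2.COLOR_BGR2HSV)
    m=cv2.inRange(h,(5,70,60),(25,255,255)); m=cv2.morphologyEx(m,cv2.MORPH_CLOSE,np.ones((5,5)))
    cs=cv2.findContours(m,cv2.RETR_EXTERNAL,cv2.CHAIN_APPROX_NONE)[0]
    for c in sorted(cs,key=cv2.contourArea)[-5:]:
        ap=cv2.approxPolyDP(cv2.convexHull(c),5,True)[:,0]
        print(n,cv2.contourArea(c),[(*p,*at_z(n,*map(float,p),.003)[:2].round(3)) for p in ap])
```

```text
side 569.0 [(np.int32(468), np.int32(201), np.float64(0.957), np.float64(-0.285)), (np.int32(559), np.int32(252), np.float64(0.969), np.float64(-0.525)), (np.int32(559), np.int32(260), np.float64(0.945), np.float64(-0.535))]
side 771.5 [(np.int32(433), np.int32(350), np.float64(0.53), np.float64(-0.458)), (np.int32(440), np.int32(357), np.float64(0.528), np.float64(-0.476)), (np.int32(408), np.int32(419), np.float64(0.385), np.float64(-0.501)), (np.int32(423), np.int32(354), np.float64(0.507), np.float64(-0.449))]
side 4306.0 [(np.int32(285), np.int32(176), np.float64(0.65), np.float64(0.127)), (np.int32(368), np.int32(224), np.float64(0.69), np.float64(-0.153)), (np.int32(322), np.int32(272), np.float64(0.494), np.float64(-0.175)), (np.int32(243), np.int32(212), np.float64(0.472), np.float64(0.1))]
side 6595.0 [(np.int32(131), np.int32(38), np.float64(0.737), np.float64(1.248)), (np.int32(126), np.int32(111), np.float64(0.457), np.float64(0.746)), (np.int32(0), np.int32(165), np.float64(0.038), np.float64(0.746)), (np.int32(0), np.int32(123), np.float64(0.104), np.float64(0.973)), (
[... 1409 characters left out ...]
, np.float64(0.439), np.float64(0.751)), (np.int32(192), np.int32(92), np.float64(-0.358), np.float64(0.749))]
scene 10095.0 [(np.int32(115), np.int32(289), np.float64(0.357), np.float64(-0.349)), (np.int32(170), np.int32(253), np.float64(0.376), np.float64(-0.213)), (np.int32(294), np.int32(320), np.float64(0.7), np.float64(-0.253)), (np.int32(244), np.int32(376), np.float64(0.683), np.float64(-0.388))]
scene 23160.0 [(np.int32(493), np.int32(174), np.float64(0.951), np.float64(0.493)), (np.int32(559), np.int32(186), np.float64(1.112), np.float64(0.498)), (np.int32(559), np.int32(419), np.float64(1.1), np.float64(-0.238)), (np.int32(433), np.int32(419), np.float64(0.95), np.float64(-0.32))]
```

View pics/sidec.png

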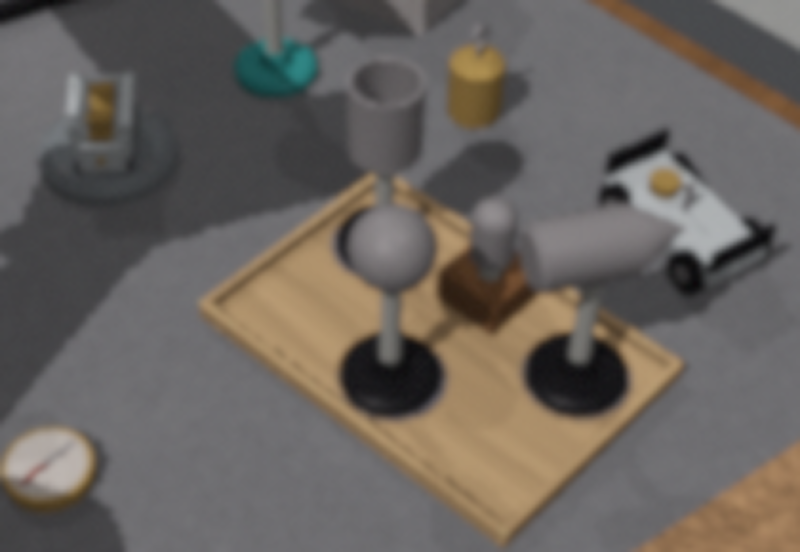

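View pics/scenec.png

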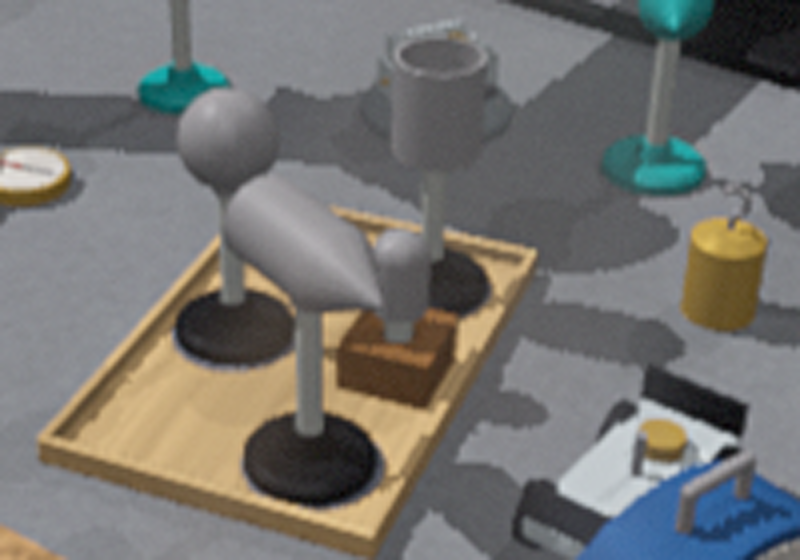

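The crops confirm it: the grey cone stand is at right (side crop foot (577,372), tip (680,230)), ball foot at (392,375), cup rim at (386,82), dome top at (493,210), and holder jaws at (100,115). Next I'll triangulate these.

Run:
```python
from h import *
S=lambda p:(p[0]/3.81+190-.3,p[1]/3.81+130-.3); G=lambda p:(p[0]/4+215-.3,p[1]/4+145-.3)
def tri(a,b):
    o1,d1=ray("side",*a);o2,d2=ray("scene",*b)
    A=np.c_[d1,-d2]; s=np.linalg.lstsq(A,o2-o1,rcond=None)[0]; p,q=o1+d1*s[0],o2+d2*s[1]
    return ((p+q)/2).round(4), round(np.linalg.norm(p-q),4)
P={"ball":((391,248),(228,138)),"cupRim":((386,83),(441,57)),"domeTop":((493,212),(402,243)),"coneTip":((682,230),(381,304)),
"holder":((100,115),(433,62))}
for k,(a,b) in P.items(): print(k,tri(S(a),G(b)))
for k,(a,b) in {"ballfoot":((392,370),(235,325)),"conefoot":((577,368),(312,453)),"cupfoot":((385,245),(445,283))}.items():
    print(k,at_z("side",*S(a),.018).round(4),at_z("scene",*G(b),.018).round(4))
print("coneTailAxis z.136",at_z("side",*S((533,257)),.136).round(3),at_z("scene",*G((245,215)),.136).round(3))
print("holderfoot",at_z("side",*S((108,158)),.005).round(3))
for n,c in [("side",[(285,176),(368,224),(322,272),(243,212)]),("scene",[(348,205),(307,284),(225,259)])]:
    print(n,[at_z(n,*p,.016 ).round(3)[:2] for p in c])
```

```text
ball (array([ 0.529 , -0.0308,  0.1338]), np.float64(0.0023))
cupRim (array([0.6117, 0.0634, 0.1595]), np.float64(0.0024))
domeTop (array([ 0.6303, -0.0234,  0.0916]), np.float64(0.0026))
coneTip (array([ 0.6725, -0.141 ,  0.1361]), np.float64(0.0042))
holder (array([0.517 , 0.2791, 0.0445]), np.float64(0.0011))
ballfoot [ 0.5278 -0.0364  0.018 ] [ 0.5351 -0.0387  0.018 ]
conefoot [ 0.6215 -0.1185  0.018 ] [ 0.6273 -0.1196  0.018 ]
cupfoot [0.6032 0.0519 0.018 ] [0.6243 0.0571 0.018 ]
coneTailAxis z.136 [ 0.586 -0.097  0.136] [ 0.579 -0.098  0.136]
holderfoot [0.515 0.275 0.005]
side [array([0.641, 0.117]), array([ 0.68 , -0.159]), array([ 0.488, -0.18 ]), array([0.465, 0.09 ])]
scene [array([0.653, 0.128]), array([ 0.686, -0.173]), array([ 0.504, -0.186])]
```

Emit:
play_rows:
  series:
    - {"translation": [0, 0, -0.01], "spin": -1}
    - {"translation": [0, 0, -0.01], "spin": -1}
    - {"translation": [0, 0, -0.01], "spin": -1}
    - {"translation": [0, 0, -0.01], "spin": -0.93}
    - {"translation": [0, 0, 0], "spin": 0}
  jaw: 1

```text
time: 0.65
tool_pos: [0.2246, 0.6373, 0.2728]
tcp_rot: [-0.007, 3.141, 0.004]
wrist_force: [0.7, 0.1, -1.0]
width: 1.003
```

Emit:
play_rows:
  series:
    - {"translation": [-0.02, -0.044, 0], "spin": 0}
    - {"translation": [-0.02, -0.045, 0], "spin": 0}
    - {"translation": [-0.02, -0.045, 0], "spin": 0}
    - {"translation": [-0.02, -0.045, 0], "spin": 0}
    - {"translation": [-0.02, -0.045, 0], "spin": 0}

```text
time: 1.15
tool_pos: [0.3254, 0.411, 0.2703]
tcp_rot: [0.004, -3.141, 0.001]
wrist_force: [0.6, 0.6, -0.7]
width: 1.003
```

Emit:
play_rows:
  series:
    - {"translation": [-0.02, -0.045, 0], "spin": 0}
    - {"translation": [-0.02, -0.045, 0], "spin": 0}
    - {"translation": [-0.02, -0.045, 0], "spin": 0}
    - {"translation": [-0.02, -0.045, 0], "spin": 0}
    - {"translation": [-0.02, -0.045, 0], "spin": 0}

```text
time: 1.65
tool_pos: [0.4262, 0.1865, 0.2707]
tcp_rot: [0.003, -3.141, 0.0]
wrist_force: [0.4, 0.5, 0.2]
width: 1.003
```

Emit:
play_rows:
  series:
    - {"translation": [-0.02, -0.045, 0], "spin": 0}
    - {"translation": [-0.02, -0.045, 0], "spin": 0}
    - {"translation": [-0.02, -0.045, 0], "spin": 0}
    - {"translation": [-0.02, -0.045, 0], "spin": 0}
    - {"translation": [-0.02, -0.04, 0], "spin": 0}

```text
time: 2.15
tool_pos: [0.5271, -0.0335, 0.2706]
tcp_rot: [0.001, -3.141, -0.0]
wrist_force: [0.4, 1.2, -0.4]
width: 0.999
```

```bash
cat > look.py <<'E'
import sys
from h import *
C=cal("wrist"); im=bot.read_camera("wrist"); np.save("C.npy",np.array([C],dtype=object),allow_pickle=True)
cv2.imwrite(f"pics/{sys.argv[1]}.png",im); s=bot.read_state(); print(s["time"],s["tool_pos"],s["tcp_rot"],s["q"])
E
python3 look.py w1
```

```text
2.2 [ 0.52995428 -0.03901947  0.2704682 ] [ 2.37315809e-03  3.13978643e+00 -8.45430714e-03] [-0.1170037  -0.03355781  1.86149718 -0.00531899  1.31125032 -1.68492946]
```

View pics/w1.png

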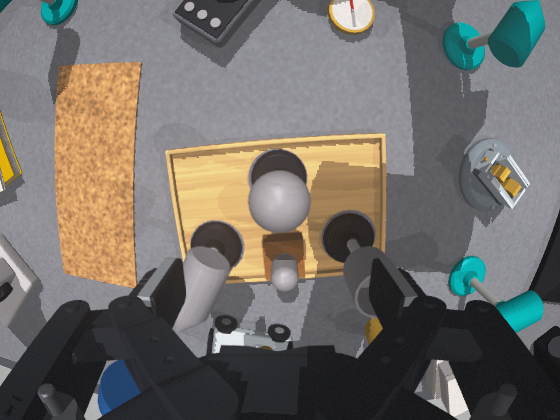

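Wrist view: ball at (279,202), cone foot (216,246), cup foot (349,238), dome (285,276), tray front corners (167,152) and (385,136), holder (498,175) with its jaws turned.

Run:
```python
from h import *
C=tuple(np.load("C.npy",allow_pickle=True)[0])
for k,u,v,z in [("ball",279.5,202,.133),("ballfoot",278,176,.018),("conefoot",216,245,.018),("cupfoot",349,237,.018),("domeTop",285,274,.092),("trFL",167,152,.016),("trFR",385,136,.016),("trBR",386,274,.016),("mat",59,65,.003),("mat",142,63,.003),("mat",136,287,.003),("mat",65,277,.003),("hold",500,172,.03)]:
    print(k,at_z("wrist",u,v,z,C).round(4))
for k,X in [("ball",(.529,-.031,.133)),("dome",(.630,-.023,.095))]: print(k,proj("wrist",X,C).round(1))
im=cv2.imread("pics/w1.png"); cv2.imwrite("pics/hc.png",cv2.resize(im[110:240,430:560],(780,780//1)[:2] if 0 else (590,590),interpolation=cv2.INTER_CUBIC))
```

```text
ball [ 0.529  -0.0301  0.133 ]
ballfoot [ 0.5252 -0.0311  0.018 ]
conefoot [ 0.6171 -0.1132  0.018 ]
cupfoot [0.6058 0.0629 0.018 ]
domeTop [ 0.6215 -0.0234  0.092 ]
trFL [ 0.493  -0.1722  0.016 ]
trFR [0.4724 0.1038 0.016 ]
trBR [0.664 0.123 0.016]
mat [ 0.3536 -0.351   0.003 ]
mat [ 0.3723 -0.2102  0.003 ]
mat [ 0.6969 -0.2499  0.003 ]
mat [ 0.6907 -0.3886  0.003 ]
hold [0.5094 0.284  0.03  ]
ball [278.5 202. ]
dome [285.4 282. ]
```

Emit:
play_rows:
  series:
    - {"translation": [0.001, 0.008, 0.03], "spin": 0}
    - {"translation": [0, 0, 0.035], "spin": 0}
    - {"translation": [0, 0, 0.035], "spin": 0}
    - {"translation": [0, 0, 0.035], "spin": 0}
    - {"translation": [0, 0, 0.027], "spin": 0}

```text
time: 2.7
tool_pos: [0.5242, -0.0228, 0.1063]
tcp_rot: [0.003, -3.138, -0.0]
wrist_force: [-0.5, 0.2, 0.2]
width: 0.998
```

Emit:
play_rows:
  series:
    - {"translation": [0, 0, 0], "spin": 0}
    - {"translation": [0, 0, 0], "spin": 0}

```text
time: 2.9
tool_pos: [0.5254, -0.0229, 0.1088]
tcp_rot: [0.005, -3.14, -0.0]
wrist_force: [0.6, 0.2, -0.2]
width: 0.999
```

Run:
```python
from h import *
for i in range(3):
    s=bot.read_state(); C=cal("wrist"); print(s["time"],s["tool_pos"].round(4) if hasattr(s["tool_pos"],"round") else s["tool_pos"], (-C[2].T@C[3]).round(4)); 
    if i<2: bot.read_camera("wrist")
```

```text
2.9 [ 0.5254 -0.0229  0.1088] [ 0.4557 -0.0222  0.2527]
2.95 [ 0.5268 -0.023   0.1103] [ 0.4566 -0.0223  0.2539]
3.0 [ 0.5275 -0.0231  0.1111] [ 0.4571 -0.0224  0.2546]
```

Emit:
play_rows:
  series:
    - {"translation": [0, -0.007, 0.002], "spin": 0}
    - {"translation": [0, 0, 0], "spin": 0}

```text
time: 3.2
tool_pos: [0.5272, -0.0309, 0.1087]
tcp_rot: [-0.006, 3.139, -0.001]
wrist_force: [-0.5, -0.1, -0.2]
width: 1.0
```

Emit:
play_rows:
  series:
    - {"translation": [0, 0, 0], "spin": 0}
    - {"translation": [0, 0, 0], "spin": 0}
    - {"translation": [0, 0, 0], "spin": 0}
    - {"translation": [0, 0, 0], "spin": 0}
    - {"translation": [0, 0, 0], "spin": 0}
  jaw: -1
  force: 50

```text
time: 3.7
tool_pos: [0.5268, -0.0302, 0.1081]
tcp_rot: [-0.007, 3.14, -0.0]
wrist_force: [-1.2, -0.7, 5.4]
width: 0.631
```

Emit:
play_rows:
  series:
    - {"translation": [0, 0, 0], "spin": 0}
    - {"translation": [0, 0, 0], "spin": 0}
    - {"translation": [0, 0, 0], "spin": 0}

```text
time: 4.0
tool_pos: [0.5268, -0.0303, 0.1081]
tcp_rot: [-0.007, 3.14, -0.001]
wrist_force: [-0.7, -0.5, 5.9]
width: 0.636
```

Emit:
play_rows:
  series:
    - {"translation": [0, 0, -0.01], "spin": 0}
    - {"translation": [0, 0, -0.02], "spin": 0}
    - {"translation": [0, 0, -0.02], "spin": 0}
    - {"translation": [0, 0, 0], "spin": 0}
    - {"translation": [0, 0, 0], "spin": 0}

```text
time: 4.5
tool_pos: [0.5258, -0.03, 0.1569]
tcp_rot: [0.007, -3.141, -0.0]
wrist_force: [-0.9, -0.7, -2.7]
width: 0.631
```

Emit:
play_rows:
  series:
    - {"translation": [0.015, -0.037, 0], "spin": 0}
    - {"translation": [0.015, -0.037, 0], "spin": 0}
    - {"translation": [0.015, -0.037, 0], "spin": 0}
    - {"translation": [0.015, -0.037, 0], "spin": 0}
    - {"translation": [0.014, -0.037, 0], "spin": 0}

```text
time: 5.0
tool_pos: [0.4507, -0.2159, 0.1553]
tcp_rot: [0.007, -3.139, -0.003]
wrist_force: [0.1, -0.1, -3.2]
width: 0.63
```

Emit:
play_rows:
  series:
    - {"translation": [0.014, -0.037, 0], "spin": 0}
    - {"translation": [0.014, -0.037, 0], "spin": 0}
    - {"translation": [0, 0, 0.02], "spin": 0}
    - {"translation": [0, 0, 0.02], "spin": 0}
    - {"translation": [0, 0, 0], "spin": 0}

```text
time: 5.5
tool_pos: [0.4214, -0.2873, 0.1124]
tcp_rot: [0.005, -3.134, -0.01]
wrist_force: [-1.0, 0.5, -3.9]
width: 0.634
```

Emit:
play_rows:
  series:
    - {"translation": [0, 0, 0], "spin": 0}
    - {"translation": [0, 0, 0], "spin": 0}

```text
time: 5.7
tool_pos: [0.4256, -0.2895, 0.1177]
tcp_rot: [-0.007, 3.141, -0.0]
wrist_force: [-0.4, -0.1, -2.6]
width: 0.634
```

Emit:
play_rows:
  series:
    - {"translation": [0, 0, 0.006], "spin": 0}
    - {"translation": [0, 0, 0.004], "spin": 0}
    - {"translation": [0, 0, 0.002], "spin": 0}
    - {"translation": [0, 0, 0], "spin": 0}
    - {"translation": [0, 0, 0], "spin": 0}

```text
time: 6.2
tool_pos: [0.4253, -0.2895, 0.1053]
tcp_rot: [-0.007, 3.142, -0.0]
wrist_force: [0.1, 0.0, -2.5]
width: 0.632
```

Emit:
play_rows:
  series:
    - {"translation": [0, 0, 0.001], "spin": 0}
    - {"translation": [0, 0, 0.0], "spin": 0}

```text
time: 6.4
tool_pos: [0.4257, -0.2897, 0.1051]
tcp_rot: [-0.006, 3.141, -0.001]
wrist_force: [-0.3, 1.5, 3.9]
width: 0.632
```

Emit:
play_rows:
  series:
    - {"translation": [0, 0, 0], "spin": 0}
    - {"translation": [0, 0, 0], "spin": 0}
    - {"translation": [0, 0, 0], "spin": 0}
    - {"translation": [0, 0, 0], "spin": 0}
  jaw: 1

```text
time: 6.8
tool_pos: [0.4252, -0.2896, 0.1042]
tcp_rot: [0.006, -3.142, 0.0]
wrist_force: [-0.1, -0.0, 1.1]
width: 1.001
```

Emit:
play_rows:
  series:
    - {"translation": [0, 0, -0.01], "spin": 0}
    - {"translation": [0, 0, -0.04], "spin": 0}
    - {"translation": [0, 0, -0.045], "spin": 0}
    - {"translation": [0, 0, -0.04], "spin": 0}
    - {"translation": [-0.035, 0.04, -0.03], "spin": 0}

```text
time: 7.3
tool_pos: [0.4534, -0.2602, 0.2689]
tcp_rot: [0.002, 3.138, -0.009]
wrist_force: [1.1, -0.6, -0.1]
width: 0.999
```

Emit:
play_rows:
  series:
    - {"translation": [-0.04, 0.045, 0], "spin": 0}
    - {"translation": [-0.04, 0.045, 0], "spin": 0}
    - {"translation": [-0.04, 0.045, 0], "spin": 0}
    - {"translation": [0, 0, 0], "spin": 1}
    - {"translation": [0, 0, 0], "spin": 1}

```text
time: 7.8
tool_pos: [0.554, -0.1424, 0.2645]
tcp_rot: [0.267, 3.13, -0.0]
wrist_force: [-1.9, -1.1, 1.1]
width: 1.004
```

Emit:
play_rows:
  series:
    - {"translation": [0, 0, 0], "spin": 1}
    - {"translation": [0, 0, 0], "spin": 1}
    - {"translation": [0, 0, 0], "spin": 1}
    - {"translation": [0, 0, 0], "spin": 0}
    - {"translation": [0, 0, 0], "spin": 0}

```text
time: 8.3
tool_pos: [0.553, -0.1441, 0.2644]
tcp_rot: [0.67, 3.069, -0.0]
wrist_force: [-0.4, 0.1, 0.0]
width: 0.999
```

```bash
python3 look.py w2
```

```text
8.35 [ 0.552942   -0.14417928  0.26428182] [ 6.70819827e-01  3.06869899e+00 -1.02860895e-04] [-2.98640526e-01  4.90399136e-02  1.78961161e+00 -3.06620819e-05
  1.30250874e+00 -1.43899826e+00]
```

View pics/w2.png

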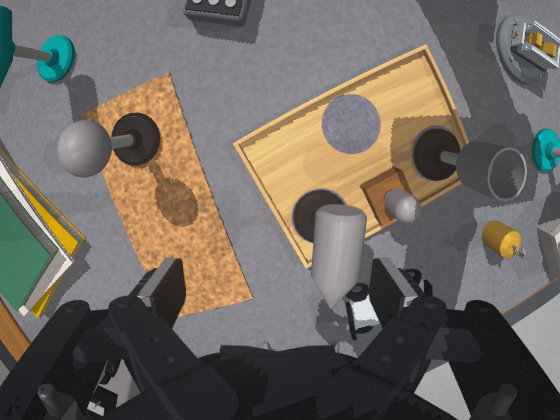

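Wrist view 2: ball stand upright on the mat at foot (137,138), front disc (351,124), cone tail (341,212), tip (337,307), cone foot (318,214), cup rim (507,174), dome (400,205).

Run:
```python
from h import *
C=tuple(np.load("C.npy",allow_pickle=True)[0])
for k,u,v,z in [("disc",351,124,.006),("tail",340.5,210,.15),("tailL",314.5,216,.136),("tailR",366,214,.136),("L2",311,262,.136),("R2",363,262,.136),("tip",337,307,.136),("conefoot",319,215,.018),("cupfoot",438,154,.018),("cupTop",507,174,.161),("domeAxisTop",401,205,.09),("ballfoot",135,138,.015),("trFL",235,145,.016),("trFR",427,46,.016),("trBL",307,268,.016)]:
    print(k,at_z("wrist",u,v,z,C).round(4))
```

```text
disc [ 0.5298 -0.0322  0.006 ]
tail [ 0.5775 -0.0969  0.15  ]
tailL [ 0.5777 -0.1191  0.136 ]
tailR [ 0.5956 -0.0759  0.136 ]
L2 [ 0.6174 -0.1391  0.136 ]
R2 [ 0.6391 -0.0944  0.136 ]
tip [ 0.675  -0.1344  0.136 ]
conefoot [ 0.6173 -0.1153  0.018 ]
cupfoot [0.608  0.0619 0.018 ]
cupTop [0.61   0.0638 0.161 ]
domeAxisTop [ 0.6209 -0.03    0.09  ]
ballfoot [ 0.4273 -0.2864  0.015 ]
trFL [ 0.4946 -0.173   0.016 ]
trFR [0.4721 0.1038 0.016 ]
trBL [ 0.6799 -0.1581  0.016 ]
```

Emit:
play_rows:
  series:
    - {"translation": [-0.026, 0.028, 0], "spin": 0}
    - {"translation": [-0.026, 0.028, 0], "spin": 0}
    - {"translation": [0, 0, 0.03], "spin": 0}
    - {"translation": [0, 0, 0.03], "spin": 0}
    - {"translation": [0, 0, 0.03], "spin": 0}

```text
time: 8.85
tool_pos: [0.6241, -0.1149, 0.1732]
tcp_rot: [0.67, 3.068, -0.0]
wrist_force: [0.5, -0.8, 1.1]
width: 1.005
```

Emit:
play_rows:
  series:
    - {"translation": [0, 0, 0.03], "spin": 0}
    - {"translation": [0, 0, 0.025], "spin": 0}
    - {"translation": [0, 0, 0.01], "spin": 0}
    - {"translation": [0, 0, 0], "spin": 0}
    - {"translation": [0, 0, 0], "spin": 0}

```text
time: 9.35
tool_pos: [0.6244, -0.1153, 0.1101]
tcp_rot: [0.673, 3.067, -0.0]
wrist_force: [0.1, 0.2, 1.2]
width: 1.0
```

Emit:
play_rows:
  series:
    - {"translation": [0, 0, 0], "spin": 0}

```text
time: 9.45
tool_pos: [0.6251, -0.1155, 0.1111]
tcp_rot: [0.672, 3.065, -0.0]
wrist_force: [-0.2, 0.3, -0.0]
width: 1.002
```

Down about 5 mm more, grip, lift.

Emit:
play_rows:
  series:
    - {"translation": [0, 0, 0.005], "spin": 0}
    - {"translation": [0, 0, 0], "spin": 0}
    - {"translation": [0, 0, 0], "spin": 0}

```text
time: 9.75
tool_pos: [0.6236, -0.1151, 0.1041]
tcp_rot: [0.673, 3.068, -0.0]
wrist_force: [0.1, 0.1, -0.6]
width: 0.999
```

Emit:
play_rows:
  series:
    - {"translation": [0, 0, 0], "spin": 0}
    - {"translation": [0, 0, 0], "spin": 0}
    - {"translation": [0, 0, 0], "spin": 0}
    - {"translation": [0, 0, 0], "spin": 0}
    - {"translation": [0, 0, 0], "spin": 0}
  jaw: -1

```text
time: 10.25
tool_pos: [0.6238, -0.1152, 0.1043]
tcp_rot: [0.674, 3.068, -0.0]
wrist_force: [-1.1, 0.1, 2.2]
width: 0.526
```

Emit:
play_rows:
  series:
    - {"translation": [0, 0, 0], "spin": 0}
    - {"translation": [0, 0, 0], "spin": 0}
    - {"translation": [0, 0, 0], "spin": 0}

```text
time: 10.55
tool_pos: [0.6238, -0.1152, 0.1043]
tcp_rot: [0.674, 3.068, -0.0]
wrist_force: [0.1, -1.0, 4.1]
width: 0.523
```

Emit:
play_rows:
  series:
    - {"translation": [0, 0, -0.01], "spin": 0}
    - {"translation": [0, 0, -0.02], "spin": 0}
    - {"translation": [0, 0, -0.02], "spin": 0}
    - {"translation": [0, 0, 0], "spin": 0}
    - {"translation": [0, 0, 0], "spin": 0}

```text
time: 11.05
tool_pos: [0.6233, -0.1149, 0.1534]
tcp_rot: [-0.673, -3.068, -0.0]
wrist_force: [-0.7, -0.3, -4.1]
width: 0.528
```

Emit:
play_rows:
  series:
    - {"translation": [-0.0185, -0.035, 0], "spin": 0}
    - {"translation": [-0.0185, -0.036, 0], "spin": 0}
    - {"translation": [-0.0185, -0.035, 0], "spin": 0}
    - {"translation": [-0.0185, -0.035, 0], "spin": 0}
    - {"translation": [-0.0185, -0.035, 0], "spin": 0}

```text
time: 11.55
tool_pos: [0.6324, -0.3143, 0.151]
tcp_rot: [-0.673, -3.065, -0.002]
wrist_force: [0.3, 0.8, -3.8]
width: 0.525
```

Emit:
play_rows:
  series:
    - {"translation": [0, 0, 0.02], "spin": 0}
    - {"translation": [0, 0, 0.02], "spin": 0}
    - {"translation": [0, 0, 0], "spin": 0}
    - {"translation": [0, 0, 0], "spin": 0}
    - {"translation": [0, 0, 0], "spin": 0}

```text
time: 12.05
tool_pos: [0.6342, -0.3134, 0.1142]
tcp_rot: [0.673, 3.068, -0.0]
wrist_force: [0.1, -0.5, -3.4]
width: 0.531
```

Emit:
play_rows:
  series:
    - {"translation": [0, 0, 0.006], "spin": 0}
    - {"translation": [0, 0, 0.003], "spin": 0}
    - {"translation": [0, 0, 0.0], "spin": 0}
    - {"translation": [0, 0, 0], "spin": 0}

```text
time: 12.45
tool_pos: [0.6338, -0.3135, 0.1049]
tcp_rot: [-0.673, -3.069, 0.0]
wrist_force: [-0.4, 0.4, -3.5]
width: 0.528
```

Emit:
play_rows:
  series:
    - {"translation": [0, 0, 0.003], "spin": 0}
    - {"translation": [0, 0, 0.001], "spin": 0}
    - {"translation": [0, 0, 0.0], "spin": 0}
    - {"translation": [0, 0, 0], "spin": 0}

```text
time: 12.85
tool_pos: [0.6341, -0.3138, 0.1013]
tcp_rot: [0.674, 3.068, -0.0]
wrist_force: [-0.9, -0.7, -0.2]
width: 0.526
```

Emit:
play_rows:
  series:
    - {"translation": [0, 0, 0], "spin": 0}
    - {"translation": [0, 0, 0], "spin": 0}
    - {"translation": [0, 0, 0], "spin": 0}
    - {"translation": [0, 0, 0], "spin": 0}
  jaw: 1

```text
time: 13.25
tool_pos: [0.6341, -0.3137, 0.1012]
tcp_rot: [0.673, 3.068, -0.0]
wrist_force: [-0.3, 0.4, -0.1]
width: 1.002
```

Emit:
play_rows:
  series:
    - {"translation": [0, 0, -0.01], "spin": 0}
    - {"translation": [0, 0, -0.04], "spin": 0}
    - {"translation": [0, 0, -0.04], "spin": 0}
    - {"translation": [0, 0, -0.01], "spin": -1}
    - {"translation": [0, 0, 0], "spin": -1}

```text
time: 13.75
tool_pos: [0.6361, -0.3149, 0.2066]
tcp_rot: [0.397, 3.109, -0.005]
wrist_force: [-0.5, 0.4, -0.2]
width: 1.0
```

Emit:
play_rows:
  series:
    - {"translation": [0, 0, 0], "spin": -1}
    - {"translation": [0, 0, 0], "spin": -1}
    - {"translation": [0, 0, 0], "spin": -1}
    - {"translation": [0.004, 0.042, 0], "spin": 0}
    - {"translation": [0.004, 0.042, 0], "spin": 0}

```text
time: 14.25
tool_pos: [0.6256, -0.2299, 0.2017]
tcp_rot: [-0.003, 3.141, -0.0]
wrist_force: [0.3, 0.9, -0.1]
width: 1.002
```

Emit:
play_rows:
  series:
    - {"translation": [0.004, 0.042, 0], "spin": 0}
    - {"translation": [0.004, 0.042, 0], "spin": 0}
    - {"translation": [0.004, 0.042, 0], "spin": 0}
    - {"translation": [0.004, 0.042, 0], "spin": 0}
    - {"translation": [0, 0.042, 0], "spin": 0}

```text
time: 14.75
tool_pos: [0.6082, -0.0181, 0.202]
tcp_rot: [-0.006, 3.141, -0.0]
wrist_force: [0.7, 0.1, -0.2]
width: 0.999
```

Emit:
play_rows:
  series:
    - {"translation": [0, 0.042, 0], "spin": 0}
    - {"translation": [0, 0.042, 0], "spin": 0}
    - {"translation": [0, 0, 0], "spin": 0}
    - {"translation": [0, 0, 0], "spin": 0}
    - {"translation": [0, 0, 0], "spin": 0}

```text
time: 15.25
tool_pos: [0.6085, 0.0636, 0.2013]
tcp_rot: [-0.006, 3.141, -0.001]
wrist_force: [0.5, -0.3, -0.0]
width: 1.004
```

```bash
python3 look.py w3
```

```text
15.3 [0.60847618 0.06317946 0.20125466] [-4.93564840e-03  3.14113415e+00 -6.79930243e-04] [ 6.30088664e-02  1.65643283e-01  1.77854090e+00 -4.94136491e-04
  1.19698140e+00 -1.51074970e+00]
```

View pics/w3.png

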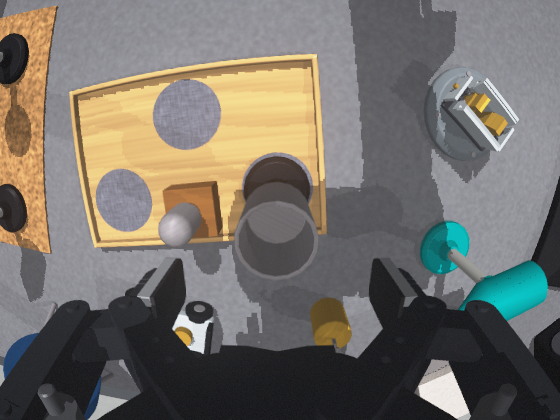

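Wrist view 3: the cone and ball discs are free, at (124,200) and (187,115), with the cup rim at (277,240) and the holder at (475,110).

Run:
```python
from h import *
C=tuple(np.load("C.npy",allow_pickle=True)[0])
for k,u,v,z in [("cupTop",276.5,240,.161),("cupfoot",277,187,.018),("discF",187,115,.006),("discC",124,200,.006),("domeTop",179,222,.09),("jawA",480,102,.06),("jawB",496,124,.06),("hold4",459,92,.06),("h",476,80,.06),("h",517,121,.06),("h",503,149,.06),("holdfoot",459,112,.005)]:
    print(k,at_z("wrist",u,v,z,C).round(4))
im=cv2.imread("pics/w3.png"); cv2.imwrite("pics/hc.png",cv2.resize(im[60:170,410:530],(720,660)[:2] if 0 else (600,550),interpolation=cv2.INTER_CUBIC))
```

```text
cupTop [0.6093 0.0643 0.161 ]
cupfoot [0.6063 0.0646 0.018 ]
discF [ 0.5306 -0.0306  0.006 ]
discC [ 0.623 -0.113  0.006]
domeTop [ 0.6214 -0.0187  0.09  ]
jawA [0.5073 0.265  0.06  ]
jawB [0.5272 0.2875 0.06  ]
hold4 [0.5008 0.2388 0.06  ]
h [0.4857 0.2595 0.06  ]
h [0.5204 0.318  0.06  ]
h [0.5521 0.3    0.06  ]
holdfoot [0.5169 0.2732 0.005 ]
```

View pics/hc.png

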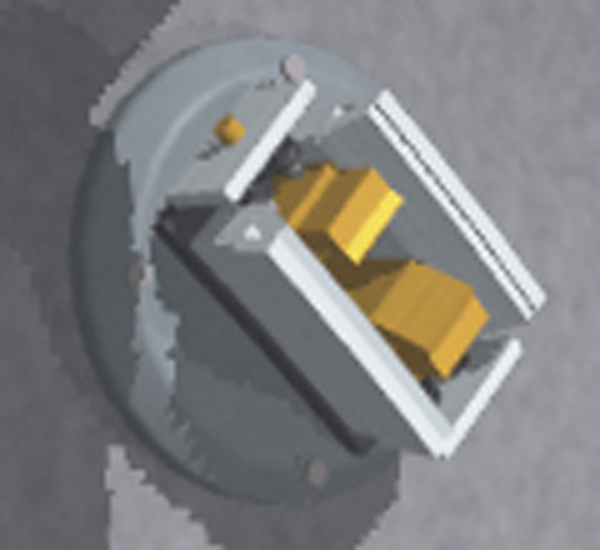

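Emit:
play_rows:
  series:
    - {"translation": [-0.001, 0.001, 0.025], "spin": 0}
    - {"translation": [0, 0, 0.03], "spin": 0}
    - {"translation": [0, 0, 0.027], "spin": 0}
    - {"translation": [0, 0, 0.012], "spin": 0}
    - {"translation": [0, 0, 0], "spin": 0}

```text
time: 15.8
tool_pos: [0.6076, 0.064, 0.1045]
tcp_rot: [0.004, -3.137, 0.001]
wrist_force: [0.2, -0.3, -1.1]
width: 0.995
```

Emit:
play_rows:
  series:
    - {"translation": [0, 0, 0], "spin": 0}
    - {"translation": [0, 0, 0], "spin": 0}

```text
time: 16.0
tool_pos: [0.6108, 0.065, 0.1089]
tcp_rot: [-0.006, 3.138, 0.0]
wrist_force: [0.1, -0.0, 1.2]
width: 0.997
```

Emit:
play_rows:
  series:
    - {"translation": [0, 0, 0], "spin": 0}
    - {"translation": [0, 0, 0], "spin": 0}
    - {"translation": [0, 0, 0], "spin": 0}
    - {"translation": [0, 0, 0], "spin": 0}
    - {"translation": [0, 0, 0], "spin": 0}
  jaw: -1

```text
time: 16.5
tool_pos: [0.6102, 0.065, 0.1083]
tcp_rot: [-0.007, 3.14, -0.001]
wrist_force: [-0.1, -2.1, 6.0]
width: 0.597
```

Emit:
play_rows:
  series:
    - {"translation": [0, 0, 0], "spin": 0}
    - {"translation": [0, 0, 0], "spin": 0}
    - {"translation": [0, 0, 0], "spin": 0}

```text
time: 16.8
tool_pos: [0.6102, 0.065, 0.1083]
tcp_rot: [-0.007, 3.14, -0.001]
wrist_force: [-0.1, -1.9, 5.6]
width: 0.597
```

Emit:
play_rows:
  series:
    - {"translation": [0, 0, -0.01], "spin": 0}
    - {"translation": [0, 0, -0.02], "spin": 0}
    - {"translation": [0, 0, -0.02], "spin": 0}
    - {"translation": [0, 0, 0], "spin": 0}
    - {"translation": [0, 0, 0], "spin": 0}

```text
time: 17.3
tool_pos: [0.6092, 0.0655, 0.1567]
tcp_rot: [-0.007, 3.141, 0.0]
wrist_force: [0.9, 0.3, -3.0]
width: 0.606
```

Emit:
play_rows:
  series:
    - {"translation": [0.03, 0, 0], "spin": 0}
    - {"translation": [0.03, 0, 0], "spin": 0}
    - {"translation": [0.019, -0.007, 0], "spin": 0}
    - {"translation": [0, -0.036, 0], "spin": 0}
    - {"translation": [0, -0.036, 0], "spin": 0}

```text
time: 17.8
tool_pos: [0.5285, -0.0139, 0.1549]
tcp_rot: [0.011, -3.138, -0.001]
wrist_force: [1.2, -1.3, -3.2]
width: 0.598
```

Emit:
play_rows:
  series:
    - {"translation": [0, -0.036, 0], "spin": 0}
    - {"translation": [0, -0.036, 0], "spin": 0}
    - {"translation": [0, -0.036, 0], "spin": 0}
    - {"translation": [0, -0.036, 0], "spin": 0}
    - {"translation": [0, -0.036, 0], "spin": 0}

```text
time: 18.3
tool_pos: [0.5299, -0.1948, 0.1548]
tcp_rot: [0.006, -3.139, -0.002]
wrist_force: [1.2, 0.4, -2.3]
width: 0.603
```

Emit:
play_rows:
  series:
    - {"translation": [0, -0.036, 0], "spin": 0}
    - {"translation": [0, -0.036, 0], "spin": 0}
    - {"translation": [0, -0.036, 0], "spin": 0}
    - {"translation": [0, 0, 0.02], "spin": 0}
    - {"translation": [0, 0, 0.02], "spin": 0}

```text
time: 18.8
tool_pos: [0.5311, -0.3032, 0.1152]
tcp_rot: [0.003, -3.141, -0.001]
wrist_force: [-0.2, 1.7, -2.8]
width: 0.598
```

Emit:
play_rows:
  series:
    - {"translation": [0, 0, 0], "spin": 0}
    - {"translation": [0, 0, 0], "spin": 0}
    - {"translation": [0, 0, 0], "spin": 0}

```text
time: 19.1
tool_pos: [0.5322, -0.3019, 0.1173]
tcp_rot: [-0.007, 3.141, -0.0]
wrist_force: [-0.0, -0.7, -1.4]
width: 0.598
```

Emit:
play_rows:
  series:
    - {"translation": [0, 0, 0.006], "spin": 0}
    - {"translation": [0, 0, 0.004], "spin": 0}
    - {"translation": [0, 0, 0.002], "spin": 0}
    - {"translation": [0, 0, 0.001], "spin": 0}
    - {"translation": [0, 0, 0], "spin": 0}

```text
time: 19.6
tool_pos: [0.5322, -0.302, 0.1052]
tcp_rot: [-0.007, 3.141, -0.0]
wrist_force: [-2.2, 0.4, 5.2]
width: 0.599
```

Emit:
play_rows:
  series:
    - {"translation": [0, 0, 0], "spin": 0}
    - {"translation": [0, 0, 0], "spin": 0}

```text
time: 19.8
tool_pos: [0.5322, -0.302, 0.1052]
tcp_rot: [-0.006, 3.141, -0.0]
wrist_force: [-1.6, 1.7, 6.1]
width: 0.602
```

Emit:
play_rows:
  series:
    - {"translation": [0, 0, 0], "spin": 0}
    - {"translation": [0, 0, 0], "spin": 0}
    - {"translation": [0, 0, 0], "spin": 0}
    - {"translation": [0, 0, 0], "spin": 0}
  jaw: 1

```text
time: 20.2
tool_pos: [0.5318, -0.3021, 0.1037]
tcp_rot: [0.007, -3.142, 0.0]
wrist_force: [0.6, -0.2, 0.1]
width: 1.002
```

Emit:
play_rows:
  series:
    - {"translation": [0, 0, -0.01], "spin": 0}
    - {"translation": [0, 0, -0.04], "spin": 0}
    - {"translation": [0, 0, -0.04], "spin": 0}
    - {"translation": [-0.008, 0.034, -0.01], "spin": 0}
    - {"translation": [-0.008, 0.035, 0], "spin": 0}

```text
time: 20.7
tool_pos: [0.5498, -0.2343, 0.2087]
tcp_rot: [-0.003, 3.134, -0.005]
wrist_force: [0.2, 0.1, -0.2]
width: 1.006
```

Emit:
play_rows:
  series:
    - {"translation": [-0.008, 0.035, 0], "spin": 0}
    - {"translation": [-0.008, 0.035, 0], "spin": 0}
    - {"translation": [-0.009, 0.035, 0], "spin": 0}
    - {"translation": [-0.009, 0.035, 0], "spin": 0}
    - {"translation": [-0.009, 0.035, 0], "spin": 0}

```text
time: 21.2
tool_pos: [0.5902, -0.0564, 0.2049]
tcp_rot: [-0.006, 3.14, -0.0]
wrist_force: [0.5, -0.7, -0.0]
width: 0.999
```

Emit:
play_rows:
  series:
    - {"translation": [-0.009, 0.034, 0], "spin": 0}
    - {"translation": [0, 0, 0], "spin": 0}
    - {"translation": [0, 0, 0], "spin": 0}
    - {"translation": [0, 0, 0], "spin": 0}

```text
time: 21.6
tool_pos: [0.5986, -0.0245, 0.2042]
tcp_rot: [-0.006, 3.141, -0.001]
wrist_force: [-0.0, -0.6, -0.4]
width: 1.002
```

```bash
python3 look.py w4
```

```text
21.65 [ 0.59852171 -0.02479359  0.2041217 ] [-5.04876917e-03  3.14146038e+00 -6.90229114e-04] [-8.27317776e-02  1.40003433e-01  1.80253184e+00 -4.58413353e-04
  1.19889271e+00 -1.65657584e+00]
```

View pics/w4.png

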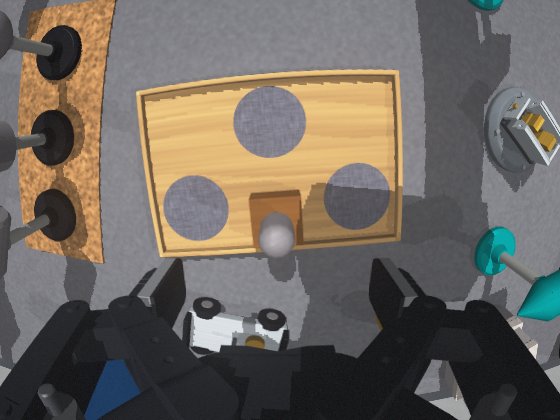

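View 4: all three stands upright on the mat (left), the discs free at (269,122), (196,208) and (357,196), and the dome at (277,234).

Run:
```python
from h import *
C=tuple(np.load("C.npy",allow_pickle=True)[0]); im=cv2.imread("pics/w4.png")
h=cv2.cvtColor(im,cv2.COLOR_BGR2HSV); m=cv2.inRange(h,(0,0,40),(180,60,200)); m[:, :120]=0; 
tray=np.zeros_like(m); cv2.fillPoly(tray,[np.array([[150,100],[390,82],[392,232],[168,246]])],255)
m&=tray; m=cv2.morphologyEx(m,cv2.MORPH_OPEN,np.ones((5,5)))
for c in cv2.findContours(m,cv2.RETR_EXTERNAL,cv2.CHAIN_APPROX_NONE)[0]:
    if cv2.contourArea(c)>1500:
        P=np.array([at_z("wrist",*map(float,p),.006,C)[:2] for p in c[:,0]]); (x,y),r=cv2.minEnclosingCircle((P*1000).astype(np.float32)); print("disc",round(x,1),round(y,1),round(r,1))
for z in (.08,.086): print(at_z("wrist",276.5,234,z,C).round(4))
for k,u,v in [("end1a",0,0)]: pass
```

```text
disc 623.7 -115.0 38.0
disc 609.3 65.0 38.1
disc 529.5 -32.0 38.0
[ 0.626  -0.0238  0.08  ]
[ 0.6238 -0.0238  0.086 ]
```

Emit:
play_rows:
  series:
    - {"translation": [-0.029, 0.001, 0.02], "spin": 0}
    - {"translation": [0, 0, 0.035], "spin": 0}
    - {"translation": [0, 0, 0.035], "spin": 0}
    - {"translation": [0, 0, 0.03], "spin": 0}
    - {"translation": [0, 0, 0.015], "spin": 0}

```text
time: 22.15
tool_pos: [0.6251, -0.0239, 0.0655]
tcp_rot: [0.004, -3.136, -0.0]
wrist_force: [-0.6, -1.1, -0.6]
width: 1.001
```

Emit:
play_rows:
  series:
    - {"translation": [0, 0, 0.01], "spin": 0}
    - {"translation": [0, 0, 0], "spin": 0}
    - {"translation": [0, 0, 0], "spin": 0}
    - {"translation": [0, 0, 0], "spin": 0}

```text
time: 22.55
tool_pos: [0.6293, -0.0229, 0.0609]
tcp_rot: [-0.006, 3.138, -0.0]
wrist_force: [0.6, 0.6, -0.5]
width: 1.001
```

Emit:
play_rows:
  series:
    - {"translation": [0.001, -0.001, 0.008], "spin": 0}
    - {"translation": [0, 0, 0.005], "spin": 0}
    - {"translation": [0, 0, 0], "spin": 0}
    - {"translation": [0, 0, 0], "spin": 0}

```text
time: 22.95
tool_pos: [0.6263, -0.0236, 0.0455]
tcp_rot: [0.007, -3.141, -0.0]
wrist_force: [0.7, -0.7, 0.6]
width: 1.0
```

Emit:
play_rows:
  series:
    - {"translation": [0, 0, 0], "spin": 0}
    - {"translation": [0, 0, 0], "spin": 0}
    - {"translation": [0, 0, 0], "spin": 0}
    - {"translation": [0, 0, 0], "spin": 0}
    - {"translation": [0, 0, 0], "spin": 0}
  jaw: -1
  force: 60

```text
time: 23.45
tool_pos: [0.6269, -0.0237, 0.0462]
tcp_rot: [-0.007, 3.141, -0.0]
wrist_force: [-0.9, -1.0, 1.4]
width: 0.359
```

Emit:
play_rows:
  series:
    - {"translation": [0, 0, 0], "spin": 0}
    - {"translation": [0, 0, 0], "spin": 0}
    - {"translation": [0, 0, 0], "spin": 0}
    - {"translation": [0, 0, 0], "spin": 0}

```text
time: 23.85
tool_pos: [0.6269, -0.0237, 0.0462]
tcp_rot: [-0.007, 3.141, -0.0]
wrist_force: [-0.7, -0.5, 2.3]
width: 0.357
```

Emit:
play_rows:
  series:
    - {"translation": [0, 0, -0.01], "spin": 0}
    - {"translation": [0, 0, -0.02], "spin": 0}
    - {"translation": [0, 0, -0.025], "spin": 0}
    - {"translation": [0, 0, -0.025], "spin": 0}
    - {"translation": [0, 0, -0.02], "spin": 0}

```text
time: 24.35
tool_pos: [0.6267, -0.0235, 0.1474]
tcp_rot: [-0.007, 3.141, 0.0]
wrist_force: [0.2, 0.4, -1.8]
width: 0.355
```

Emit:
play_rows:
  series:
    - {"translation": [0.022, 0.045, -0.005], "spin": 0}
    - {"translation": [0.022, 0.045, 0], "spin": 0}
    - {"translation": [0.022, 0.045, 0], "spin": 0}
    - {"translation": [0.022, 0.045, 0], "spin": 0}
    - {"translation": [0.022, 0.045, 0], "spin": 0}

```text
time: 24.85
tool_pos: [0.5145, 0.2017, 0.151]
tcp_rot: [0.006, -3.141, -0.0]
wrist_force: [0.6, 0.4, -1.3]
width: 0.362
```

Emit:
play_rows:
  series:
    - {"translation": [0, 0, 0], "spin": 0}
    - {"translation": [0, 0, 0], "spin": 0}
    - {"translation": [0, 0, 0], "spin": 0}
    - {"translation": [0, 0, 0], "spin": 0}

```text
time: 25.25
tool_pos: [0.5166, 0.1991, 0.1508]
tcp_rot: [-0.004, 3.142, -0.0]
wrist_force: [0.8, -0.0, -0.9]
width: 0.36
```

```bash
python3 look.py w5
python3 - <<'E'
from h import *
a=cv2.imread("pics/w5.png"); cv2.imwrite("pics/w5c.png",cv2.resize(a[60:360,230:530],(600,600),interpolation=cv2.INTER_CUBIC))
C=cal("side")
for k,u,v,z in [("t1foot",175,211,.01),("t1tip",143,178,.13),("t1tail",183,178,.13),("t2foot",262,147,.01)]: print(k,at_z("side",u,v,z).round(3))
E
```

```text
25.3 [0.51666106 0.19902182 0.15081031] [ 3.33715777e-03 -3.14155051e+00  3.08175429e-04] [ 3.22810726e-01  1.00889020e-01  1.94987745e+00 -1.95436169e-04
  1.09092652e+00 -1.25001989e+00]
t1foot [0.334 0.22  0.01 ]
t1tip [0.296 0.259 0.13 ]
t1tail [0.37  0.193 0.13 ]
t2foot [0.68  0.267 0.01 ]
```

View pics/w5c.png

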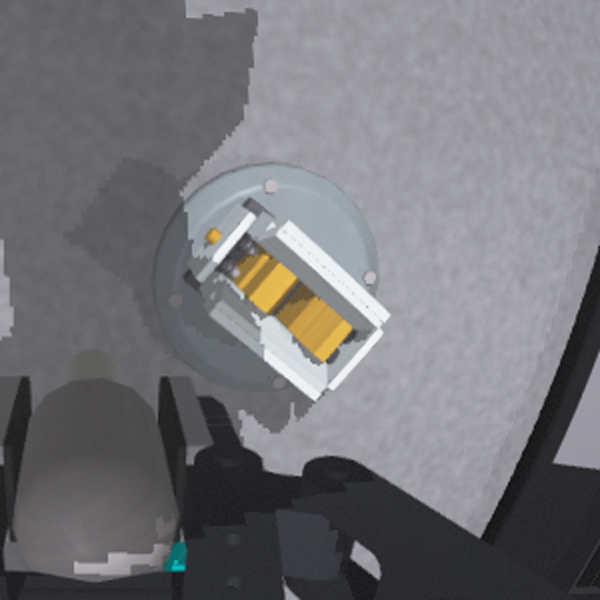

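Run:
```python
from h import *
C=tuple(np.load("C.npy",allow_pickle=True)[0])
f=lambda u,v,z:at_z("wrist",u/2+230-.25,v/2+60-.25,z,C)[:2]
K={"e1a":(254,208),"e1b":(197,278),"e2a":(383,330),"e2b":(330,393),"ra1":(287,225),"ra2":(389,318),"rb2":(318,398),"rb1":(215,305)}
P={k:f(*p,.06) for k,p in K.items()}
for k in P: print(k,P[k].round(4))
d=(P["e2a"]+P["e2b"]-P["e1a"]-P["e1b"])/2; print("len",np.linalg.norm(d),np.degrees(np.arctan2(d[1],d[0])),"ctr",(P["e2a"]+P["e2b"]+P["e1a"]+P["e1b"])/4)
print("rails ctr",(P["ra1"]+P["ra2"]+P["rb1"]+P["rb2"])/4)
im=cv2.imread("pics/w5.png"); h=cv2.cvtColor(im,cv2.COLOR_BGR2HSV); m=cv2.inRange(h,(15,130,90),(30,255,255)); m[:,:330]=0; m[:180]=0; m[250:]=0
ys,xs=np.nonzero(m); print("brass n",len(xs),xs.min(),xs.max(),"mean",xs.mean(),ys.mean())
for z in(.05,.06): print(at_z("wrist",xs.mean(),ys.mean(),z,C).round(4))
s=[]
for u,v in [(152,285),(380,270),(265,163)]: s.append(f(u,v,.008)); print("foot",s[-1].round(4))
c=cv2.minEnclosingCircle((np.array([f(152,285,.008),f(380,270,.008),f(265,163,.008),f(175,350,.008),f(255,392,.008),f(360,220,.008)])*1000).astype(np.float32)); print(c)
```

```text
e1a [0.4771 0.259 ]
e1b [0.5039 0.2385]
e2a [0.525  0.3177]
e2b [0.5522 0.2973]
ra1 [0.4831 0.2723]
ra2 [0.5199 0.3197]
rb2 [0.5542 0.2922]
rb1 [0.5144 0.2459]
len 0.07590923444778307 50.6851369844976 ctr [0.51452134 0.27812056]
rails ctr [0.51791582 0.28253094]
brass n 1238 335 405 mean 375.5508885298869 212.1276252019386
[0.5172 0.2797 0.05  ]
[0.5143 0.2765 0.06  ]
foot [0.52   0.2264]
foot [0.5118 0.3381]
foot [0.4632 0.2764]
((517.9158935546875, 282.39215087890625), 56.05109405517578)
```

Run:
```python
from h import *
C=tuple(np.load("C.npy",allow_pickle=True)[0])
im=cv2.imread("pics/w5.png")
print(im[228:256:1,275].sum(1)//3)
for v in (234,235,236): print(v,"foot",at_z("wrist",275.5,v,.1106,C)[:2]+[.005,0],at_z("wrist",275.5,v,.1156,C)[:2]+[.008,0])
for v in (247,248,249,250): print(v,"cyl",at_z("wrist",275.5,v,.1566,C)[:2]+[.016,0])
```

```text
[109 110 111 110 108 107 102  93  93  93  93  93  93  93  93  93  93  93
  94  93  93  85  77  76  75  75  75  74]
234 foot [0.51844604 0.19922131] [0.51962742 0.19924019]
235 foot [0.51908715 0.19922199] [0.5202511  0.19924084]
236 foot [0.5197297  0.19922266] [0.52087619 0.1992415 ]
247 cyl [0.51905318 0.19940132]
248 cyl [0.5195491  0.19940179]
249 cyl [0.52004628 0.19940226]
250 cyl [0.52054474 0.19940272]
```

Emit:
play_rows:
  series:
    - {"translation": [0.002, 0.03, 0], "spin": 0}
    - {"translation": [0.0025, 0.03, 0], "spin": 0}
    - {"translation": [0, 0.02, 0.01], "spin": 0}
    - {"translation": [0, 0, 0.015], "spin": 0}
    - {"translation": [0, 0, 0.01], "spin": 0}

```text
time: 25.8
tool_pos: [0.511, 0.2791, 0.1142]
tcp_rot: [0.006, -3.14, 0.002]
wrist_force: [0.0, 0.0, -1.8]
width: 0.36
```

Emit:
play_rows:
  series:
    - {"translation": [0, 0, 0], "spin": 0}
    - {"translation": [0, 0, 0], "spin": 0}
    - {"translation": [0, 0, 0], "spin": 0}

```text
time: 26.1
tool_pos: [0.5117, 0.2796, 0.1163]
tcp_rot: [-0.005, 3.141, 0.0]
wrist_force: [0.2, 0.7, -1.0]
width: 0.36
```

```bash
python3 look.py w6
python3 - <<'E'
from h import *
im=[bot.read_camera("side")[110:220,150:290],bot.read_camera("scene")[100:210,250:390]]
cv2.imwrite("pics/v6.png",np.vstack([cv2.resize(i,(380,299),interpolation=cv2.INTER_CUBIC) for i in im]))
w=cv2.imread("pics/w6.png")[120:320,180:400]; cv2.imwrite("pics/v6.png",np.hstack([cv2.imread("pics/v6.png"),cv2.resize(w,(420,598))]))
E
```

```text
26.15 [0.51189101 0.27979674 0.11655734] [-4.95261686e-03  3.14046743e+00  7.37459106e-04] [ 4.57571638e-01  1.89321772e-01  1.91754030e+00 -8.39018215e-05
  1.03351710e+00 -1.11633585e+00]
```

View pics/v6.png

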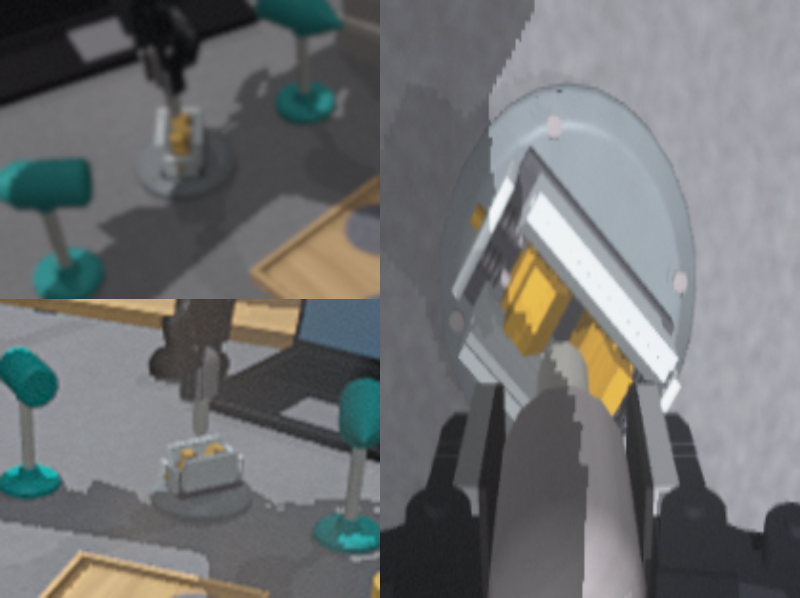

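Run:
```python
from h import *
C6=tuple(np.load("C.npy",allow_pickle=True)[0])
c6=-C6[2].T@C6[3]; c5=c6+np.array([.51665-.5118,.1990-.2797,.1508-.1164]); C5=(C6[0],C6[1],C6[2],-C6[2]@c5)
for z in(.008,.012):
    p=[at_z("wrist",u/2+229.75,v/2+59.75,z,C5)[:2] for u,v in[(271,187),(279,383),(370,277),(176,300)]]
    print(z,np.mean(p[:2],0).round(4),np.mean(p[2:],0).round(4),[round(np.linalg.norm(p[i]-p[i+1]),4) for i in(0,2)])
    q=[at_z("wrist",180+(u-380)*220/420,120+v*200/598,z,C6)[:2] for u,v in[(457,321),(680,282)]]; print("w6",np.mean(q,0).round(4),np.linalg.norm(q[0]-q[1]))
# stem offset in w6
w=cv2.imread("pics/w6.png"); print(w[225:260,int(180+182*220/420)].sum(1)//3)
```

```text
0.008 [0.5217 0.2851] [0.5213 0.2852] [np.float64(0.096), np.float64(0.0961)]
w6 [0.5222 0.2819] 0.09667939128701192
0.012 [0.5207 0.2839] [0.5202 0.284 ] [np.float64(0.0946), np.float64(0.0947)]
w6 [0.5209 0.2818] 0.09514445619646746
[ 85  78  76  78  79  76  76  76  75 113 149 160 160 161 162 161 162 162
 162 146 137 110  99  97  87  82  79  80  80  80  80  78  79  78  79]
```

Run:
```python
from h import *
C6=tuple(np.load("C.npy",allow_pickle=True)[0])
c6=-C6[2].T@C6[3]; c5=c6+np.array([.51665-.5118,.1990-.2797,.1508-.1164]); C5=(C6[0],C6[1],C6[2],-C6[2]@c5)
def tri(a,b):
    o1,d1=ray("wrist",a[0]/2+229.75,a[1]/2+59.75,C5);o2,d2=ray("wrist",180+(b[0]-380)*220/420,120+b[1]*200/598,C6)
    s=np.linalg.lstsq(np.c_[d1,-d2],o2-o1,rcond=None)[0]; p,q=o1+d1*s[0],o2+d2*s[1]; return ((p+q)/2).round(4),np.linalg.norm(p-q).round(4)
for k,a,b in [("pin1",(271,187),(554,126)),("pin2",(370,277),(680,282)),("pin3",(176,300),(457,321)),("e1a",(254,208),(513,180)),("e1b",(197,278),(455,293)),("ra1",(287,225),(537,193)),("ra2",(389,318),(678,364)),("jawcorner",(243,250),(520,250)),("rb1",(215,305),(465,345))]: print(k,*tri(a,b))
```

```text
pin1 [0.4728 0.2762 0.0197] 0.0003
pin2 [0.5128 0.3275 0.0195] 0.0004
pin3 [0.5239 0.236  0.0195] 0.0001
e1a [0.4799 0.2622 0.0476] 0.0025
e1b [0.5075 0.2405 0.0466] 0.0006
ra1 [0.4821 0.2714 0.0615] 0.0016
ra2 [0.5205 0.3203 0.0586] 0.0003
jawcorner [0.5005 0.263  0.0295] 0.0029
rb1 [0.5151 0.2459 0.0599] 0.0013
```

Emit:
play_rows:
  series:
    - {"translation": [-0.0035, 0.002, 0], "spin": 0}
    - {"translation": [0, 0, 0.005], "spin": 0}
    - {"translation": [0, 0, 0.005], "spin": 0}
    - {"translation": [0, 0, 0.004], "spin": 0}
    - {"translation": [0, 0, 0], "spin": 0}

```text
time: 26.75
tool_pos: [0.5138, 0.2819, 0.1005]
tcp_rot: [0.007, -3.139, 0.002]
wrist_force: [-0.7, 0.7, -1.7]
width: 0.359
```

Emit:
play_rows:
  series:
    - {"translation": [0, 0, 0.003], "spin": 0}
    - {"translation": [0, 0, 0.003], "spin": 0}
    - {"translation": [0, 0, 0], "spin": 0}
    - {"translation": [0, 0, 0], "spin": 0}

```text
time: 27.15
tool_pos: [0.5147, 0.2822, 0.0957]
tcp_rot: [0.007, -3.141, 0.0]
wrist_force: [-0.9, -1.4, -0.8]
width: 0.357
```

Emit:
play_rows:
  series:
    - {"translation": [0, 0, 0.003], "spin": 0}
    - {"translation": [0, 0, 0.002], "spin": 0}
    - {"translation": [0, 0, 0], "spin": 0}
    - {"translation": [0, 0, 0], "spin": 0}

```text
time: 27.55
tool_pos: [0.5146, 0.2822, 0.0907]
tcp_rot: [0.007, -3.141, 0.0]
wrist_force: [-0.5, -0.2, -1.5]
width: 0.355
```

Emit:
play_rows:
  series:
    - {"translation": [0, 0, 0.003], "spin": 0}
    - {"translation": [0, 0, 0.003], "spin": 0}
    - {"translation": [0, 0, 0], "spin": 0}

```text
time: 27.85
tool_pos: [0.5149, 0.2823, 0.0849]
tcp_rot: [-0.007, 3.141, 0.0]
wrist_force: [0.6, -0.5, -0.2]
width: 0.362
```

Emit:
play_rows:
  series:
    - {"translation": [0, 0, 0.003], "spin": 0}
    - {"translation": [0, 0, 0.002], "spin": 0}
    - {"translation": [0, 0, 0], "spin": 0}

```text
time: 28.15
tool_pos: [0.5155, 0.2825, 0.0808]
tcp_rot: [-0.007, 3.14, 0.001]
wrist_force: [0.1, -1.4, 2.0]
width: 0.362
```

Emit:
play_rows:
  series:
    - {"translation": [0, 0, 0.003], "spin": 0}
    - {"translation": [0, 0, 0.002], "spin": 0}
    - {"translation": [0, 0, 0], "spin": 0}

```text
time: 28.45
tool_pos: [0.5146, 0.2821, 0.0743]
tcp_rot: [0.007, -3.141, 0.0]
wrist_force: [0.1, -0.1, 1.1]
width: 0.359
```

Emit:
play_rows:
  series:
    - {"translation": [0, 0, 0.002], "spin": 0}
    - {"translation": [0, 0, 0.002], "spin": 0}
    - {"translation": [0, 0, 0], "spin": 0}

```text
time: 28.75
tool_pos: [0.5145, 0.2821, 0.0704]
tcp_rot: [0.007, -3.141, 0.0]
wrist_force: [0.4, -0.5, 0.6]
width: 0.357
```

Emit:
play_rows:
  series:
    - {"translation": [0, 0, 0.002], "spin": 0}
    - {"translation": [0, 0, 0.0015], "spin": 0}
    - {"translation": [0, 0, 0], "spin": 0}

```text
time: 29.05
tool_pos: [0.5145, 0.2822, 0.067]
tcp_rot: [0.007, -3.141, 0.0]
wrist_force: [0.3, -0.7, 0.3]
width: 0.359
```

Emit:
play_rows:
  series:
    - {"translation": [0, 0, 0.0015], "spin": 0}
    - {"translation": [0, 0, 0], "spin": 0}
    - {"translation": [0, 0, 0], "spin": 0}

```text
time: 29.35
tool_pos: [0.5148, 0.2823, 0.0662]
tcp_rot: [-0.006, 3.141, 0.0]
wrist_force: [-1.0, -0.9, 5.5]
width: 0.36
```

Emit:
play_rows:
  series:
    - {"translation": [0, 0, 0.001], "spin": 0}
    - {"translation": [0, 0, 0], "spin": 0}
    - {"translation": [0, 0, 0], "spin": 0}
    - {"translation": [0, 0, 0], "spin": 0}

```text
time: 29.75
tool_pos: [0.515, 0.2824, 0.0661]
tcp_rot: [-0.007, 3.141, 0.0]
wrist_force: [-2.3, -2.1, 10.3]
width: 0.362
```

Run:
```python
from h import *
i=[bot.read_camera("side")[110:220,150:290],bot.read_camera("scene")[100:210,250:390]]
w=bot.read_camera("wrist")[120:320,180:400]
cv2.imwrite("pics/v7.png",np.hstack([np.vstack([cv2.resize(k,(380,299),interpolation=cv2.INTER_CUBIC) for k in i]),cv2.resize(w,(420,598))]))
```

```text
(no output)
```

View pics/v7.png

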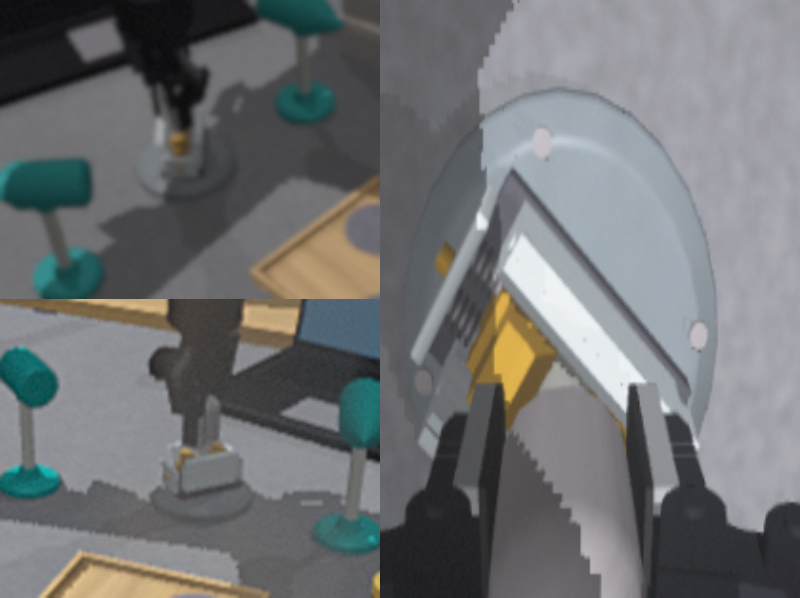

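The plug foot sits on the holder floor: the TCP stopped at .0661, exactly the computed home height, with force rising to about 10 N. The view shows a brass jaw against the stem. I'll release and fetch the cup.

Emit:
play_rows:
  series:
    - {"translation": [0, 0, 0], "spin": 0}
    - {"translation": [0, 0, 0], "spin": 0}
    - {"translation": [0, 0, 0], "spin": 0}
    - {"translation": [0, 0, 0], "spin": 0}
    - {"translation": [0, 0, 0], "spin": 0}
  jaw: 1

```text
time: 30.4
tool_pos: [0.5145, 0.2822, 0.0645]
tcp_rot: [0.007, -3.141, 0.0]
wrist_force: [0.3, -0.4, 0.2]
width: 1.0
```

Emit:
play_rows:
  series:
    - {"translation": [0, 0, -0.01], "spin": 0}
    - {"translation": [0, 0, -0.03], "spin": 0}
    - {"translation": [0, 0, -0.04], "spin": 0}
    - {"translation": [0, 0, -0.04], "spin": 0}
    - {"translation": [0, 0, -0.02], "spin": 0}

```text
time: 30.9
tool_pos: [0.5167, 0.2832, 0.2103]
tcp_rot: [-0.006, 3.135, 0.005]
wrist_force: [0.5, 0.5, 0.7]
width: 1.0
```

Emit:
play_rows:
  series:
    - {"translation": [0, -0.04, 0], "spin": 0}
    - {"translation": [0, -0.042, 0], "spin": 0}
    - {"translation": [0, -0.042, 0], "spin": 0}
    - {"translation": [0, -0.042, 0], "spin": 0}
    - {"translation": [0, -0.042, 0], "spin": 0}

```text
time: 31.4
tool_pos: [0.5155, 0.0728, 0.2059]
tcp_rot: [-0.007, 3.14, 0.0]
wrist_force: [0.8, 0.1, 0.3]
width: 1.002
```

Run:
```python
from h import *
C=cal("wrist"); np.save("C.npy",np.array([C],dtype=object),allow_pickle=True)
i=[bot.read_camera("side")[110:220,150:290],bot.read_camera("scene")[100:210,250:390]]
w=bot.read_camera("wrist"); cv2.imwrite("pics/w8.png",w)
cv2.imwrite("pics/v8.png",np.hstack([np.vstack([cv2.resize(k,(380,299),interpolation=cv2.INTER_CUBIC) for k in i]),cv2.resize(w[40:240,340:480],(420,600))[:598]]))
s=bot.read_state();print(s["tool_pos"],s["time"])
```

```text
[0.51571892 0.07219718 0.20571531] 31.55
```

View pics/v8.png

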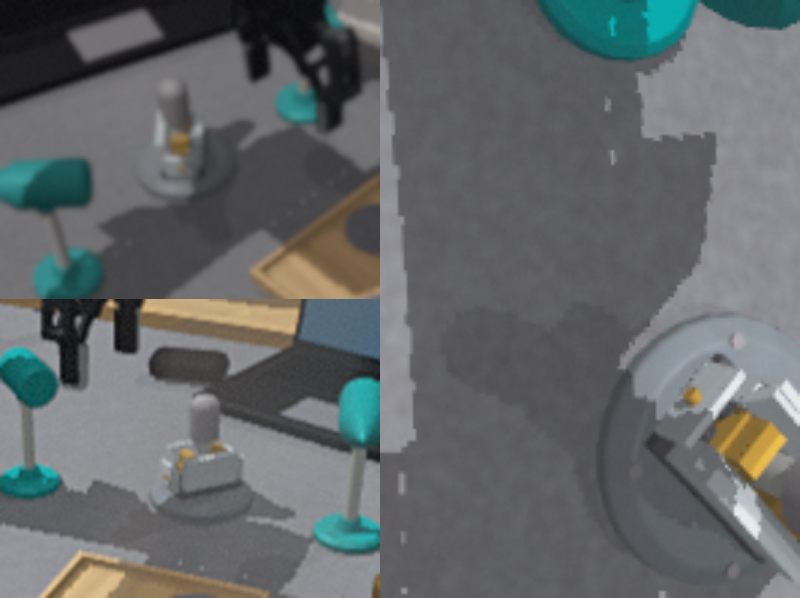

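The dome stands upright in the holder in both fixed views (13 pictures so far). Next, the cup.

Emit:
play_rows:
  series:
    - {"translation": [-0.003, -0.041, 0], "spin": 0}
    - {"translation": [-0.003, -0.042, 0], "spin": 0}
    - {"translation": [-0.003, -0.042, 0], "spin": 0}
    - {"translation": [-0.003, -0.042, 0], "spin": 0}
    - {"translation": [-0.004, -0.042, 0], "spin": 0}

```text
time: 32.05
tool_pos: [0.5331, -0.1348, 0.2055]
tcp_rot: [-0.009, 3.14, 0.001]
wrist_force: [0.6, 0.2, 0.2]
width: 1.0
```

Emit:
play_rows:
  series:
    - {"translation": [0, -0.042, 0], "spin": 0}
    - {"translation": [0, -0.042, 0], "spin": 0}
    - {"translation": [0, -0.042, 0], "spin": 0}
    - {"translation": [0, -0.039, 0], "spin": 0}
    - {"translation": [0, 0, 0], "spin": 0}

```text
time: 32.55
tool_pos: [0.534, -0.3031, 0.2053]
tcp_rot: [-0.002, 3.14, -0.003]
wrist_force: [0.6, 0.6, -0.1]
width: 1.0
```

Emit:
play_rows:
  series:
    - {"translation": [0, 0, 0], "spin": 0}
    - {"translation": [0, 0, 0], "spin": 0}

```text
time: 32.75
tool_pos: [0.5336, -0.298, 0.2048]
tcp_rot: [0.009, -3.141, -0.002]
wrist_force: [-0.5, 0.3, -0.1]
width: 0.999
```

Emit:
play_rows:
  series:
    - {"translation": [0.001, -0.002, 0.025], "spin": 0}
    - {"translation": [0, 0, 0.03], "spin": 0}
    - {"translation": [0, 0, 0.025], "spin": 0}
    - {"translation": [0, 0, 0.01], "spin": 0}
    - {"translation": [0, 0, 0.005], "spin": 0}

```text
time: 33.25
tool_pos: [0.5318, -0.2999, 0.1087]
tcp_rot: [0.009, -3.14, -0.002]
wrist_force: [-1.2, 0.1, 0.7]
width: 0.997
```

Emit:
play_rows:
  series:
    - {"translation": [0, 0, 0], "spin": 0}
    - {"translation": [0, 0, 0], "spin": 0}
    - {"translation": [0, 0, 0], "spin": 0}

```text
time: 33.55
tool_pos: [0.5332, -0.3022, 0.1116]
tcp_rot: [-0.007, 3.139, -0.002]
wrist_force: [0.3, -0.1, 1.1]
width: 1.001
```

Emit:
play_rows:
  series:
    - {"translation": [0.001, 0, 0.006], "spin": 0}
    - {"translation": [0, 0, 0], "spin": 0}
    - {"translation": [0, 0, 0], "spin": 0}

```text
time: 33.85
tool_pos: [0.5308, -0.3017, 0.1036]
tcp_rot: [0.006, -3.141, -0.0]
wrist_force: [0.3, -0.9, 0.6]
width: 1.003
```

Emit:
play_rows:
  series:
    - {"translation": [0, 0, 0], "spin": 0}
    - {"translation": [0, 0, 0], "spin": 0}
    - {"translation": [0, 0, 0], "spin": 0}
    - {"translation": [0, 0, 0], "spin": 0}
    - {"translation": [0, 0, 0], "spin": 0}
  jaw: -1
  force: 50

```text
time: 34.35
tool_pos: [0.5316, -0.3021, 0.1044]
tcp_rot: [-0.006, 3.141, -0.001]
wrist_force: [0.0, -1.1, 2.5]
width: 0.601
```

Emit:
play_rows:
  series:
    - {"translation": [0, 0, 0], "spin": 0}
    - {"translation": [0, 0, 0], "spin": 0}
    - {"translation": [0, 0, 0], "spin": 0}

```text
time: 34.65
tool_pos: [0.5315, -0.302, 0.1043]
tcp_rot: [-0.006, 3.141, -0.001]
wrist_force: [-0.2, -2.1, 3.5]
width: 0.601
```

Emit:
play_rows:
  series:
    - {"translation": [0, 0, -0.01], "spin": 0}
    - {"translation": [0, 0, -0.02], "spin": 0}
    - {"translation": [0, 0, -0.02], "spin": 0}
    - {"translation": [0, 0, 0], "spin": 0}
    - {"translation": [0, 0, 0], "spin": 0}

```text
time: 35.15
tool_pos: [0.5308, -0.3013, 0.1534]
tcp_rot: [0.007, -3.141, -0.001]
wrist_force: [-0.1, 0.3, -2.7]
width: 0.6
```

Emit:
play_rows:
  series:
    - {"translation": [0, 0.036, 0], "spin": 0}
    - {"translation": [0, 0.036, 0], "spin": 0}
    - {"translation": [0, 0.037, 0], "spin": 0}
    - {"translation": [0, 0.037, 0], "spin": 0}
    - {"translation": [-0.013, 0.037, 0], "spin": 0}

```text
time: 35.65
tool_pos: [0.5402, -0.1168, 0.1513]
tcp_rot: [0.005, -3.136, -0.002]
wrist_force: [1.0, -0.7, -2.1]
width: 0.599
```

Emit:
play_rows:
  series:
    - {"translation": [-0.013, 0.037, 0], "spin": 0}
    - {"translation": [-0.013, 0.037, 0], "spin": 0}
    - {"translation": [-0.013, 0.037, 0], "spin": 0}
    - {"translation": [-0.013, 0.036, 0], "spin": 0}
    - {"translation": [-0.013, 0.036, 0], "spin": 0}

```text
time: 36.15
tool_pos: [0.6062, 0.0662, 0.1515]
tcp_rot: [0.007, -3.138, 0.0]
wrist_force: [0.6, -0.8, -3.1]
width: 0.597
```

Emit:
play_rows:
  series:
    - {"translation": [0, 0, 0.02], "spin": 0}
    - {"translation": [0, 0, 0.015], "spin": 0}
    - {"translation": [0, 0, 0], "spin": 0}
    - {"translation": [0, 0, 0], "spin": 0}
    - {"translation": [0, 0, 0], "spin": 0}

```text
time: 36.65
tool_pos: [0.6077, 0.0638, 0.1191]
tcp_rot: [-0.005, 3.141, -0.0]
wrist_force: [0.5, 0.1, -2.1]
width: 0.598
```

Emit:
play_rows:
  series:
    - {"translation": [-0.001, 0.001, 0.005], "spin": 0}
    - {"translation": [0, 0, 0.003], "spin": 0}
    - {"translation": [0, 0, 0.002], "spin": 0}
    - {"translation": [0, 0, 0], "spin": 0}
    - {"translation": [0, 0, 0], "spin": 0}

```text
time: 37.15
tool_pos: [0.6085, 0.0656, 0.1088]
tcp_rot: [0.006, -3.142, 0.0]
wrist_force: [-0.0, -0.4, -1.3]
width: 0.598
```

Emit:
play_rows:
  series:
    - {"translation": [0, 0, 0.001], "spin": 0}
    - {"translation": [0, 0, 0], "spin": 0}
    - {"translation": [0, 0, 0], "spin": 0}

```text
time: 37.45
tool_pos: [0.6086, 0.0657, 0.1079]
tcp_rot: [-0.007, 3.142, 0.0]
wrist_force: [-0.1, 0.0, -2.3]
width: 0.597
```

Emit:
play_rows:
  series:
    - {"translation": [0, -0.0005, 0.001], "spin": 0}
    - {"translation": [0, 0, 0], "spin": 0}
    - {"translation": [0, 0, 0], "spin": 0}

```text
time: 37.75
tool_pos: [0.6089, 0.0653, 0.1073]
tcp_rot: [-0.006, 3.141, 0.001]
wrist_force: [0.6, 1.5, 1.2]
width: 0.604
```

Emit:
play_rows:
  series:
    - {"translation": [0, 0, 0], "spin": 0}
    - {"translation": [0, 0, 0], "spin": 0}
    - {"translation": [0, 0, 0], "spin": 0}
    - {"translation": [0, 0, 0], "spin": 0}
  jaw: 1

```text
time: 38.15
tool_pos: [0.6087, 0.0651, 0.1069]
tcp_rot: [-0.007, 3.141, -0.0]
wrist_force: [0.2, 0.2, -0.1]
width: 1.0
```

Emit:
play_rows:
  series:
    - {"translation": [0, 0, -0.01], "spin": 0}
    - {"translation": [0, 0, -0.04], "spin": 0}
    - {"translation": [0, 0, -0.04], "spin": 0}
    - {"translation": [0, 0, -0.01], "spin": 0}
    - {"translation": [0, 0, 0], "spin": 0}

```text
time: 38.65
tool_pos: [0.6107, 0.0653, 0.2107]
tcp_rot: [-0.007, 3.135, 0.001]
wrist_force: [0.2, -0.8, -0.4]
width: 1.0
```

Emit:
play_rows:
  series:
    - {"translation": [-0.003, -0.042, 0], "spin": 0}
    - {"translation": [-0.003, -0.042, 0], "spin": 0}
    - {"translation": [-0.003, -0.042, 0], "spin": 0}
    - {"translation": [-0.003, -0.042, 0], "spin": 0}
    - {"translation": [-0.003, -0.042, 0], "spin": 0}

```text
time: 39.15
tool_pos: [0.623, -0.146, 0.2044]
tcp_rot: [0.007, -3.138, -0.002]
wrist_force: [0.9, 0.6, 0.6]
width: 0.996
```

Emit:
play_rows:
  series:
    - {"translation": [-0.003, -0.042, 0], "spin": 0}
    - {"translation": [-0.002, -0.042, 0], "spin": 0}
    - {"translation": [-0.002, -0.042, 0], "spin": 0}
    - {"translation": [-0.002, -0.042, 0], "spin": 0}
    - {"translation": [0, 0, 0], "spin": 1}

```text
time: 39.65
tool_pos: [0.6324, -0.3178, 0.2038]
tcp_rot: [-0.14, -3.135, 0.001]
wrist_force: [0.1, 0.2, 0.1]
width: 0.999
```

Emit:
play_rows:
  series:
    - {"translation": [0, 0, 0], "spin": 1}
    - {"translation": [0, 0, 0], "spin": 1}
    - {"translation": [0, 0, 0], "spin": 1}
    - {"translation": [0, 0, 0], "spin": 1}
    - {"translation": [0, 0, 0], "spin": 0}

```text
time: 40.15
tool_pos: [0.633, -0.3122, 0.2042]
tcp_rot: [-0.673, -3.065, -0.002]
wrist_force: [-1.2, 0.7, -0.7]
width: 1.001
```

Emit:
play_rows:
  series:
    - {"translation": [0, 0, 0.02], "spin": 0}
    - {"translation": [0, 0, 0.02], "spin": 0}
    - {"translation": [0, 0, 0], "spin": 0}
    - {"translation": [0, 0, 0], "spin": 0}
    - {"translation": [0, 0, 0], "spin": 0}

```text
time: 40.65
tool_pos: [0.6346, -0.313, 0.1676]
tcp_rot: [0.672, 3.068, -0.0]
wrist_force: [-0.7, 0.0, 0.2]
width: 0.998
```

Emit:
play_rows:
  series:
    - {"translation": [0, 0, 0.02], "spin": 0}
    - {"translation": [0, 0, 0.025], "spin": 0}
    - {"translation": [0, 0, 0.015], "spin": 0}
    - {"translation": [0, 0, 0.004], "spin": 0}
    - {"translation": [0, 0, 0], "spin": 0}

```text
time: 41.15
tool_pos: [0.634, -0.3126, 0.1026]
tcp_rot: [-0.673, -3.068, -0.0]
wrist_force: [0.1, -0.2, -0.0]
width: 1.0
```

Emit:
play_rows:
  series:
    - {"translation": [0, 0, 0], "spin": 0}
    - {"translation": [0, 0, 0], "spin": 0}
    - {"translation": [0, 0, 0], "spin": 0}

```text
time: 41.45
tool_pos: [0.6349, -0.3132, 0.1042]
tcp_rot: [0.673, 3.067, -0.001]
wrist_force: [0.1, 0.5, -0.3]
width: 1.0
```

Emit:
play_rows:
  series:
    - {"translation": [0, 0, 0], "spin": 0}
    - {"translation": [0, 0, 0], "spin": 0}
    - {"translation": [0, 0, 0], "spin": 0}
    - {"translation": [0, 0, 0], "spin": 0}
    - {"translation": [0, 0, 0], "spin": 0}
  jaw: -1

```text
time: 41.95
tool_pos: [0.6344, -0.313, 0.1034]
tcp_rot: [0.673, 3.068, -0.0]
wrist_force: [0.4, -0.7, 3.6]
width: 0.526
```

Emit:
play_rows:
  series:
    - {"translation": [0, 0, 0], "spin": 0}
    - {"translation": [0, 0, 0], "spin": 0}
    - {"translation": [0, 0, 0], "spin": 0}

```text
time: 42.25
tool_pos: [0.6344, -0.313, 0.1033]
tcp_rot: [0.673, 3.068, -0.001]
wrist_force: [0.1, -1.3, 4.3]
width: 0.527
```

Emit:
play_rows:
  series:
    - {"translation": [0, 0, -0.01], "spin": 0}
    - {"translation": [0, 0, -0.02], "spin": 0}
    - {"translation": [0, 0, -0.02], "spin": 0}
    - {"translation": [0, 0, 0], "spin": 0}
    - {"translation": [0, 0, 0], "spin": 0}

```text
time: 42.75
tool_pos: [0.6339, -0.3124, 0.1522]
tcp_rot: [-0.673, -3.068, -0.0]
wrist_force: [-0.3, 0.3, -3.2]
width: 0.527
```

Emit:
play_rows:
  series:
    - {"translation": [0.0185, 0.035, 0], "spin": 0}
    - {"translation": [0.0185, 0.035, 0], "spin": 0}
    - {"translation": [0.0185, 0.036, 0], "spin": 0}
    - {"translation": [0.0185, 0.035, 0], "spin": 0}
    - {"translation": [0.0185, 0.035, 0], "spin": 0}

```text
time: 43.25
tool_pos: [0.622, -0.1123, 0.1503]
tcp_rot: [-0.673, -3.065, -0.0]
wrist_force: [0.2, -0.5, -3.6]
width: 0.524
```

Emit:
play_rows:
  series:
    - {"translation": [0, 0, 0.02], "spin": 0}
    - {"translation": [0, 0, 0.015], "spin": 0}
    - {"translation": [0, 0, 0], "spin": 0}
    - {"translation": [0, 0, 0], "spin": 0}
    - {"translation": [0, 0, 0], "spin": 0}

```text
time: 43.75
tool_pos: [0.6242, -0.1152, 0.118]
tcp_rot: [0.676, 3.068, -0.0]
wrist_force: [0.3, 0.5, -2.8]
width: 0.524
```

Emit:
play_rows:
  series:
    - {"translation": [0, 0, 0.006], "spin": 0}
    - {"translation": [0, 0, 0.003], "spin": 0}
    - {"translation": [0, 0, 0.001], "spin": 0}
    - {"translation": [0, 0, 0], "spin": 0}
    - {"translation": [0, 0, 0], "spin": 0}

```text
time: 44.25
tool_pos: [0.6239, -0.1142, 0.1079]
tcp_rot: [0.674, 3.068, 0.0]
wrist_force: [0.5, -0.2, -3.8]
width: 0.525
```

Emit:
play_rows:
  series:
    - {"translation": [0, 0, 0.001], "spin": 0}
    - {"translation": [0, 0, 0], "spin": 0}
    - {"translation": [0, 0, 0], "spin": 0}

```text
time: 44.55
tool_pos: [0.6239, -0.1142, 0.1069]
tcp_rot: [0.673, 3.068, -0.0]
wrist_force: [0.4, -0.4, -3.5]
width: 0.529
```

Emit:
play_rows:
  series:
    - {"translation": [0, 0, 0.001], "spin": 0}
    - {"translation": [0, 0, 0], "spin": 0}
    - {"translation": [0, 0, 0], "spin": 0}

```text
time: 44.85
tool_pos: [0.6243, -0.1143, 0.1064]
tcp_rot: [0.674, 3.068, -0.0]
wrist_force: [-0.1, -0.1, -0.0]
width: 0.525
```

Emit:
play_rows:
  series:
    - {"translation": [0, 0, 0], "spin": 0}
    - {"translation": [0, 0, 0], "spin": 0}
    - {"translation": [0, 0, 0], "spin": 0}
    - {"translation": [0, 0, 0], "spin": 0}
  jaw: 1

```text
time: 45.25
tool_pos: [0.6241, -0.1142, 0.106]
tcp_rot: [0.674, 3.068, 0.0]
wrist_force: [-0.4, 0.3, -1.2]
width: 1.002
```

Emit:
play_rows:
  series:
    - {"translation": [0, 0, -0.01], "spin": 0}
    - {"translation": [0, 0, -0.04], "spin": 0}
    - {"translation": [0, 0, -0.04], "spin": 0}
    - {"translation": [0, 0, -0.01], "spin": -1}
    - {"translation": [0, 0, 0], "spin": -1}

```text
time: 45.75
tool_pos: [0.6264, -0.1147, 0.211]
tcp_rot: [0.397, 3.109, -0.001]
wrist_force: [-0.3, 0.3, -0.6]
width: 0.999
```

Emit:
play_rows:
  series:
    - {"translation": [0, 0, 0], "spin": -1}
    - {"translation": [0, 0, 0], "spin": -1}
    - {"translation": [0, 0, 0], "spin": -1}
    - {"translation": [0.04, -0.035, 0], "spin": 0}
    - {"translation": [0.04, -0.035, 0], "spin": 0}

```text
time: 46.25
tool_pos: [0.549, -0.1804, 0.2065]
tcp_rot: [-0.011, 3.141, -0.001]
wrist_force: [-0.3, -1.8, -0.1]
width: 0.999
```

Emit:
play_rows:
  series:
    - {"translation": [0.04, -0.035, 0], "spin": 0}
    - {"translation": [0.04, -0.035, 0], "spin": 0}
    - {"translation": [0.039, -0.035, 0], "spin": 0}
    - {"translation": [0, 0, 0.02], "spin": 0}
    - {"translation": [0, 0, 0.015], "spin": 0}

```text
time: 46.75
tool_pos: [0.4361, -0.2814, 0.1714]
tcp_rot: [-0.001, 3.14, -0.002]
wrist_force: [-0.2, -0.6, 0.0]
width: 1.0
```

Emit:
play_rows:
  series:
    - {"translation": [0, 0, 0], "spin": 0}
    - {"translation": [0, 0, 0], "spin": 0}
    - {"translation": [0, 0, 0], "spin": 0}

```text
time: 47.05
tool_pos: [0.438, -0.2796, 0.1715]
tcp_rot: [-0.009, 3.141, -0.001]
wrist_force: [0.0, 0.0, -0.1]
width: 1.004
```

Emit:
play_rows:
  series:
    - {"translation": [0.0125, -0.01, 0], "spin": 0}
    - {"translation": [0, 0, 0.02], "spin": 0}
    - {"translation": [0, 0, 0.025], "spin": 0}
    - {"translation": [0, 0, 0.015], "spin": 0}
    - {"translation": [0, 0, 0.007], "spin": 0}

```text
time: 47.55
tool_pos: [0.4233, -0.2896, 0.1023]
tcp_rot: [0.007, -3.139, -0.002]
wrist_force: [-0.5, -0.5, -0.4]
width: 1.001
```

Emit:
play_rows:
  series:
    - {"translation": [0, 0, 0], "spin": 0}
    - {"translation": [0, 0, 0], "spin": 0}
    - {"translation": [0, 0, 0], "spin": 0}

```text
time: 47.85
tool_pos: [0.4253, -0.2908, 0.1051]
tcp_rot: [-0.007, 3.14, -0.002]
wrist_force: [-0.2, -0.6, -0.4]
width: 1.001
```

Emit:
play_rows:
  series:
    - {"translation": [0, 0.001, 0.002], "spin": 0}
    - {"translation": [0, 0, 0], "spin": 0}
    - {"translation": [0, 0, 0], "spin": 0}

```text
time: 48.15
tool_pos: [0.4245, -0.2891, 0.1021]
tcp_rot: [-0.007, 3.141, -0.0]
wrist_force: [0.1, -0.2, 0.3]
width: 0.997
```

Emit:
play_rows:
  series:
    - {"translation": [0, 0, 0], "spin": 0}
    - {"translation": [0, 0, 0], "spin": 0}
    - {"translation": [0, 0, 0], "spin": 0}
    - {"translation": [0, 0, 0], "spin": 0}
    - {"translation": [0, 0, 0], "spin": 0}
  jaw: -1

```text
time: 48.65
tool_pos: [0.4247, -0.2893, 0.1023]
tcp_rot: [-0.006, 3.141, -0.001]
wrist_force: [-0.1, 0.6, 4.2]
width: 0.634
```

Emit:
play_rows:
  series:
    - {"translation": [0, 0, 0], "spin": 0}
    - {"translation": [0, 0, 0], "spin": 0}
    - {"translation": [0, 0, 0], "spin": 0}

```text
time: 48.95
tool_pos: [0.4247, -0.2893, 0.1023]
tcp_rot: [-0.006, 3.141, -0.001]
wrist_force: [-1.3, -0.4, 5.4]
width: 0.631
```

Emit:
play_rows:
  series:
    - {"translation": [0, 0, -0.01], "spin": 0}
    - {"translation": [0, 0, -0.02], "spin": 0}
    - {"translation": [0, 0, -0.02], "spin": 0}
    - {"translation": [0, 0, 0], "spin": 0}
    - {"translation": [0, 0, 0], "spin": 0}

```text
time: 49.45
tool_pos: [0.4241, -0.2889, 0.1513]
tcp_rot: [0.007, -3.141, -0.0]
wrist_force: [-0.2, -0.3, -3.0]
width: 0.636
```

Emit:
play_rows:
  series:
    - {"translation": [-0.0145, 0.036, 0], "spin": 0}
    - {"translation": [-0.0145, 0.037, 0], "spin": 0}
    - {"translation": [-0.015, 0.037, 0], "spin": 0}
    - {"translation": [-0.015, 0.037, 0], "spin": 0}
    - {"translation": [-0.0145, 0.037, 0], "spin": 0}

```text
time: 49.95
tool_pos: [0.496, -0.103, 0.1498]
tcp_rot: [0.006, -3.138, -0.001]
wrist_force: [0.8, -0.5, -1.6]
width: 0.634
```

Emit:
play_rows:
  series:
    - {"translation": [-0.0145, 0.037, 0], "spin": 0}
    - {"translation": [-0.015, 0.036, 0], "spin": 0}
    - {"translation": [0, 0, 0.015], "spin": 0}
    - {"translation": [0, 0, 0.015], "spin": 0}
    - {"translation": [0, 0, 0], "spin": 0}

```text
time: 50.45
tool_pos: [0.5223, -0.0319, 0.1172]
tcp_rot: [0.006, -3.133, -0.001]
wrist_force: [-0.9, -1.2, -3.8]
width: 0.631
```

Emit:
play_rows:
  series:
    - {"translation": [0, 0, 0], "spin": 0}
    - {"translation": [0, 0, 0], "spin": 0}
    - {"translation": [0, 0, 0], "spin": 0}

```text
time: 50.75
tool_pos: [0.5267, -0.0326, 0.1225]
tcp_rot: [-0.004, 3.14, -0.0]
wrist_force: [-0.3, 0.0, -2.6]
width: 0.632
```

Emit:
play_rows:
  series:
    - {"translation": [-0.0005, 0.0005, 0.007], "spin": 0}
    - {"translation": [0, 0, 0.005], "spin": 0}
    - {"translation": [0, 0, 0.003], "spin": 0}
    - {"translation": [0, 0, 0], "spin": 0}
    - {"translation": [0, 0, 0], "spin": 0}

```text
time: 51.25
tool_pos: [0.5267, -0.0311, 0.1066]
tcp_rot: [0.007, -3.141, -0.0]
wrist_force: [-0.5, 0.0, -2.2]
width: 0.63
```

Emit:
play_rows:
  series:
    - {"translation": [0, 0, 0.001], "spin": 0}
    - {"translation": [0, 0, 0], "spin": 0}
    - {"translation": [0, 0, 0], "spin": 0}

```text
time: 51.55
tool_pos: [0.5269, -0.0312, 0.106]
tcp_rot: [-0.007, 3.141, -0.0]
wrist_force: [0.9, -1.1, -1.8]
width: 0.636
```

Emit:
play_rows:
  series:
    - {"translation": [0, 0, 0.001], "spin": 0}
    - {"translation": [0, 0, 0], "spin": 0}
    - {"translation": [0, 0, 0], "spin": 0}

```text
time: 51.85
tool_pos: [0.5273, -0.0313, 0.1054]
tcp_rot: [-0.007, 3.141, -0.0]
wrist_force: [-0.8, 0.7, 1.1]
width: 0.633
```

Contact felt. I'll release, rise and back off, then look.

Emit:
play_rows:
  series:
    - {"translation": [0, 0, 0], "spin": 0}
    - {"translation": [0, 0, 0], "spin": 0}
    - {"translation": [0, 0, 0], "spin": 0}
    - {"translation": [0, 0, 0], "spin": 0}
  jaw: 1

```text
time: 52.25
tool_pos: [0.5269, -0.0312, 0.1049]
tcp_rot: [-0.007, 3.141, -0.0]
wrist_force: [-0.6, -0.0, 0.2]
width: 0.998
```

Emit:
play_rows:
  series:
    - {"translation": [0, 0, -0.01], "spin": 0}
    - {"translation": [0, 0, -0.03], "spin": 0}
    - {"translation": [0, 0, -0.04], "spin": 0}
    - {"translation": [0, 0, -0.04], "spin": 0}
    - {"translation": [0, 0, -0.04], "spin": 0}

```text
time: 52.75
tool_pos: [0.5266, -0.0311, 0.2671]
tcp_rot: [-0.007, 3.141, -0.0]
wrist_force: [0.2, 0.6, 0.3]
width: 1.002
```

Emit:
play_rows:
  series:
    - {"translation": [0.015, 0, -0.02], "spin": 0}
    - {"translation": [0.015, 0, 0], "spin": 0}
    - {"translation": [0, 0, 0], "spin": 0}
    - {"translation": [0, 0, 0], "spin": 0}
    - {"translation": [0, 0, 0], "spin": 0}

```text
time: 53.25
tool_pos: [0.4969, -0.0312, 0.2843]
tcp_rot: [0.007, -3.141, -0.0]
wrist_force: [-0.8, 0.3, -0.5]
width: 1.0
```

```bash
python3 look.py w9
python3 - <<'E'
from h import *
i=[bot.read_camera("side")[120:280,150:400],bot.read_camera("scene")[130:290,200:450]]
cv2.imwrite("pics/v9.png",np.vstack([cv2.resize(k,(469,300),interpolation=cv2.INTER_CUBIC) for k in i]))
E
```

```text
53.3 [ 0.49688609 -0.03127475  0.2841392 ] [ 6.55283149e-03 -3.14047081e+00 -2.52139689e-04] [-1.12914639e-01 -1.04957725e-01  1.90339429e+00  3.23978414e-05
  1.34428214e+00 -1.68789141e+00]
```

View pics/w9.png

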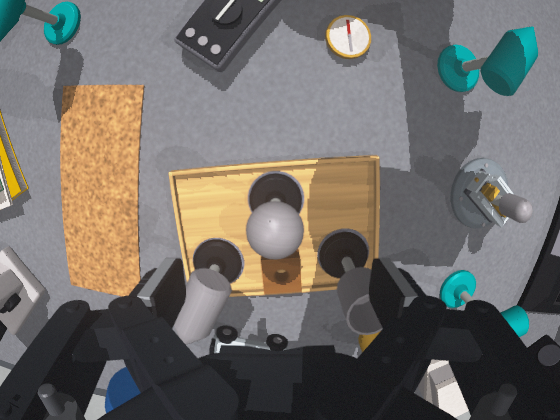

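View pics/v9.png

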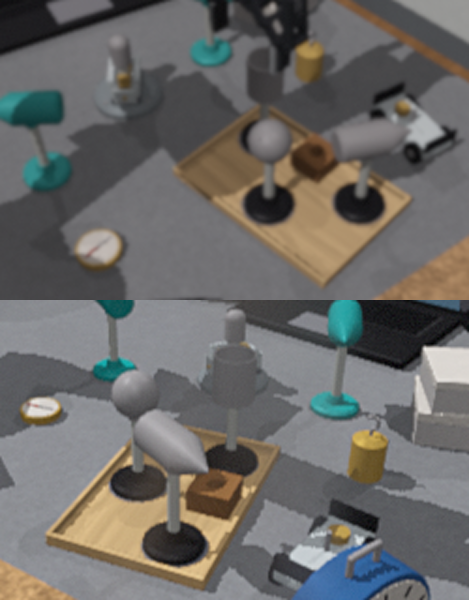

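The final views show all three stands upright on their discs (feet at (276,198), (218,262) and (343,252)), the dome upright in the holder at (515,208), and the cart and weight untouched. I'll check the feet numerically and hand in.

Run:
```python
from h import *
C=tuple(np.load("C.npy",allow_pickle=True)[0]); g=cv2.cvtColor(cv2.imread("pics/w9.png"),cv2.COLOR_BGR2GRAY)
m=(g<62).astype(np.uint8)*255; roi=np.zeros_like(m); cv2.fillPoly(roi,[np.array([[185,175],[370,165],[372,290],[195,295]])],255); m&=roi
for c in cv2.findContours(m,cv2.RETR_EXTERNAL,cv2.CHAIN_APPROX_NONE)[0]:
    if cv2.contourArea(c)>300:
        P=np.array([at_z("wrist",*map(float,p),.014,C)[:2] for p in c[:,0]]); print(np.round(cv2.minEnclosingCircle((P*1000).astype(np.float32))[0],1),round(cv2.minEnclosingCircle((P*1000).astype(np.float32))[1],1))
print("discs 529.5,-32 | 623.7,-115 | 609.3,65")
bot.finish_job()
```

```text
[ 620.5 -114.6] 34.7
[608.6  63.7] 35.7
[528.8 -32. ] 34.0
discs 529.5,-32 | 623.7,-115 | 609.3,65
the job is handed in; nothing more can be done
```

The job is done and handed in at about 53 s of the 147 s allowed.

- **Order followed:** I moved the ball, cone and cup stands upright onto the mat and let go. I then pushed the domed conductor into the holder, and put the cup, cone and ball back on their own discs.
- **Domed conductor:** It bottomed out at the computed home height of 66 mm at the tool, with about 10 N rising against the floor before I released it. Push-in force before that read only about 2–3 N, below the 4–10 N stated. I did not read the jaw opening directly, but the pictures show a brass jaw against the stem and the conductor upright in later views.
- **Stands:** In the last wrist picture, the ball and cup feet came out within 1.5 mm of their disc centres. The cone foot measured about 3.2 mm off, which is probably partly because the cone body hid part of the foot. By the tool pose it was set down within about 1 mm of its disc. The other views show all three upright.
- **Bystanders:** The cart and brass weight show no movement in the pictures; I did not measure their positions.

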